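# Rebuild the stirrer bearing stack on a reactor lid and lock its quarter-turn retainer

## Robot

A 6-joint arm with a two-finger parallel gripper is mounted at the origin on the work surface. World frame = base frame: x ahead of the robot, y to its left, z up, the work surface at z = 0. Lengths are in m, angles in rad, forces in N, time in s.
With the tool pointing down it reaches from about 0.25 to 0.725 m from the base axis. Payload 4 kg.
Tool frame: the origin (TCP) lies midway between the tips of the shut fingers; the grasp point (between the pads) lies 19 mm behind it; y points along the fingers, z is the direction in which the jaws open and shut, and the axes are right-handed (so a half turn about y gives the same grasp; the last joint's range is limited). The gripper opens to 85 mm and grips with 20 to 120 N. Pads are 22 mm wide; open, the fingers measure 114 mm over their backs; the gripper's body (76 mm by 85 mm) begins 54 mm behind the grasp point. The pads swing forward as they close: fully open they stand 13 mm farther back than shut.
Start: joints at [-1.317, 0.241, 0.005, 1.335, 0, 1.571], TCP at [0.126, -0.484, 0.231] pointing down, gripper open.
Joint ranges: [-2.72, 2.72], [-1.05, 1.87], [-1.09, 1.28], [-1.99, 2.15], [-1.42, 1.44], [-3.14, 3.14]. Speed limits (rad/s): [2.79, 2.79, 3.14, 3.14, 3.14, 3.14].

## Interface

Orientations are given as a unit quaternion [x, y, z, w].
In Python, from workcell import bot gives the robot as it stands. The module is installed in compiled form; this text tells all that it offers.
- The arm moves only by the shell command python3 -m handwheel 'ROWS' [OPENING]. ROWS is JSON, a list of rows, each a list of 6 numbers: the shift along the tool's x, y, z in units of 25 mm (1.0 is 25 mm), then the turn, a rotation vector about the tool's x, y, z in units of 10 degrees (1.0 is 10 degrees). A call has exactly 5 rows; each row is the pose to reach, as a shift and turn from the pose commanded when the call began, along the tool's axes at that moment; what a row does not reach only later rows make up. A row lasts 1/8 s, in which the tool goes at most 62.5 mm and 10.7 degrees, less where a joint would pass 70% of its speed; a pose out of reach is approached as far as the arm can. A call with a gripper value outside its range is refused whole. OPENING is the gripper command: -1 is shut, 1 is fully open, values between are in proportion, set as the call begins (- or left out, the last holds). The fingers move at their own pace and stop on an object; the grip force is fixed at half the most. Time passes only in rows, so rows that repeat a pose let the fingers close, or fill a call up. It gives the time, the measured TCP pose, the force and the opening at its end, in the units of the state.
- bot.get_obs(): the state, without advancing time (a new reading comes with each control period).
- bot.camera(name): name is "scene" or "top"; returns a dict with "color" (480x640x3 uint8, red, green, blue), "fx", "fy", "cx", "cy" (pixels), "dist_coeffs" ([k1, k2, p1, p2, k3] as OpenCV has them; the pictures are not rectified), "rvec" (rotation vector, rad) and "tvec" (3), from world to camera coordinates, as OpenCV has them. Camera axes: x right, y down, z forward; pixel columns grow to the right and rows downward; lengths in m; the calibration is good to about 2 mm. A picture is of the moment at which its call begins. There is no depth.
- bot.job_done(): hands the job in, once; it reports no verdict.
The state is a dict: "clock": time; "joint_pos": joint angles; "joint_vel": joint speeds; "tau": joint torques, N m; "eef_pos": TCP position; "tool_rot": TCP orientation; "ft_force": force on the tool from outside, world axes, zero at the start; "ft_torque": the same for the moment, N m; "grip_width": finger opening in m.
Only numpy, scipy, OpenCV 4.12 (cv2) and the standard library are available. Lean on these libraries where they do the work, as an engineer would, in place of code of your own. Each camera call takes 0.05 s, during which the arm holds its last target.

## Task

Rebuild the stirrer bearing on the reactor lid: slide the steel bearing, then the red spacer, then the white washer onto the upright steel hub, each right down on the one before. Then put the red-handled retainer's T-head down through the slot in the hub's top, press the spring-loaded stack down and turn the retainer about a quarter turn, so that when you let go it stays locked down on the stack. The slot may point any of several ways, so feel or look for it; leave the blue ring and the other things on the bench where they are.

Things in the scene. Friction and masses are not known exactly. Their poses are not given: they have to be found in the camera images.
- lid: White round reactor lid, 120 mm across, 30 mm high, fixed to the bench, a small red lug at its rim on its +x side. Origin: centre of its underside, z up. On its axis stands a steel hub, 30 mm in diameter, 86 mm above the origin at its top.
- hub_top (a point): Centre of the hub's flat, chamfered top. In it a straight slot through the axis, 26 x 12 mm, in a 5 mm thick plate; below it a round chamber 26 mm across, 16 mm deep. The slot's direction is NOT given by this pose: it is up to 0.5 rad either way from the lid's x axis; feel or look for it. The hub is stiff (0.8 N m) and stays put. Axes as the lid's.
- seat_top (a point): On the hub's axis, level with the top of the grey spring seat (52 mm across) at its foot, 45 mm above the lid's origin (fixed point, spring up). The seat yields down by up to 12 mm: 5 N to start, then 0.7 N per mm. With the stack on it the washer's top is 1 mm below the hub's top, and 6 mm below once locked.
- bearing_c (a point): Centre (half-way up) of the steel ball bearing lying flat on the bench: ring of 56 mm outside, 33.5 mm bore, 14 mm high, 120 g, either face up. Goes on first. z axis along its bore.
- spacer_c (a point): Centre of the red plastic spacer lying flat: ring of 46 mm outside, 33.5 mm bore, 16 mm high, 40 g. Goes on second. z axis along its bore.
- washer_c (a point): Centre of the white washer lying flat: ring of 48 mm outside, 33.5 mm bore, 10 mm high, 30 g. Goes on third. z axis along its bore.
- key_grip (a point): Grip point of the retainer (90 g), which stands in a fixed round grey holder (62 mm across, 12 mm high): on its axis, in its red handle bar (44 mm along x, 16 mm thick along y, from 22 mm below this point to 12 mm above). Height above the lid's origin: 129 mm with the T-head on the hub's top, 123 when the skirt meets the washer, 118 locked; press to 113 to 116.5 to turn it (either way); 112 is the stop.
- key_head (a point): Centre of the T-head's lowest face, 43 mm below the grip point. T-head: 20 mm along x (parallel to the bar), 8 mm wide, 6 mm thick, foot tapered, on an 8 mm stem; fits the slot lengthwise within 0.15 rad. 5 mm higher is the rim of the black cap's skirt (52 mm outside, 35 inside, 12 deep), which goes over the hub and presses on the washer. Let go unturned, the spring lifts it 5 mm.
- spare: Blue plastic ring, 46 mm outside, 22 mm bore, 18 mm high: does not fit the hub; leave it. Origin: centre of its underside.
- jar: Closed glass jar with a red cap, 60 mm across, 110 mm high; leave it. Origin: centre of its underside.
- beaker: Open glass beaker, 64 mm across, 85 mm high; leave it. Origin: centre of its underside.
- screwdriver: Screwdriver with an orange handle, 180 mm long, lying on the bench; leave it.
- clamp: Aluminium clamp ring, 90 mm across, 16 mm high; leave it. Origin: centre of its underside.
- vial: Small amber bottle with a blue cap, 36 mm across, 70 mm high; leave it. Origin: centre of its underside.
Not all that is in view belongs to the job. What is shaped like the part that bears bearing_c but orange is not meant. Leave any pink look-alike of the part that bears key_grip alone.

How it is judged:
On the way, in this order (a step that is already met when the one before it is completed fails the run):
1. the bearing is on the hub, down on the spring seat (horizontal distance between bearing_c and lid below 0.004 m and z of bearing_c in the frame of lid between 0.044 and 0.055 m), for 0.1 s.
2. the red spacer is on the hub, down on the bearing (horizontal distance between each of bearing_c, spacer_c and lid below 0.004 m and z of bearing_c in the frame of lid between 0.042 and 0.055 m and z of spacer_c in the frame of lid between 0.057 and 0.07 m), for 0.1 s.
3. the white washer is on the hub, down on the spacer (all of step 2 and horizontal distance between washer_c and lid below 0.004 m and z of washer_c in the frame of lid between 0.07 and 0.083 m), for 0.1 s.
At the end, for the whole second after the job is handed in: Released, the retainer stays locked down: upright (0.08 rad), its grip point 115.5 to 120.2 mm above the lid's underside; beneath it bearing, spacer and washer lie flat in that order, centres 47, 62 and 75 mm (+-2.5) above the lid's underside; all within 4 mm of the hub axis (horizontal distance between each of bearing_c, spacer_c, washer_c, key_grip and lid below 0.004 m and z of bearing_c in the frame of lid between 0.0445 and 0.0495 m and z of spacer_c in the frame of lid between 0.0595 and 0.0645 m and z of washer_c in the frame of lid between 0.0725 and 0.0775 m and z of key_grip in the frame of lid between 0.1155 and 0.1202 m and (angle between bearing_c's own z axis and vertical below 0.08 rad or angle between bearing_c's own z axis and vertical above 3.06 rad) and (angle between spacer_c's own z axis and vertical below 0.08 rad or angle between spacer_c's own z axis and vertical above 3.06 rad) and (angle between washer_c's own z axis and vertical below 0.08 rad or angle between washer_c's own z axis and vertical above 3.06 rad) and angle between key_grip's own z axis and vertical below 0.08 rad); the robot touches nothing.
It fails at once if the blue ring, jar, beaker, screwdriver, clamp or vial is shifted by more than 25 mm (distance of any of spare, jar, beaker, screwdriver, clamp, vial from where it was at the start of the episode above 0.025 m).
It also fails if it takes over 72 s, if anything falls off the work surface, if the arm or the gripper's body presses on something with over 40 N, if the wrist force passes 120 N, or if a joint passes its speed limit or range.

## Working session

There is one attempt and no reset: what is moved stays moved. The work goes in short steps, Python scripts to look and compute and a shell command to move; the robot and the scene stay as the last step left them, time stands still between calls to the robot, and variables do not carry over. Pictures are saved under pics/ and viewed, and the job is handed in when it is done.

```bash
mkdir -p pics; python3 - <<'E'
from workcell import bot
import cv2,numpy as np,pickle
print(bot.get_obs())
for n in ("scene","top"):
    c=bot.camera(n); pickle.dump(c,open(n+"0.pkl","wb"))
    cv2.imwrite(f"pics/{n}0.png",c["color"][:,:,::-1])
    print(n,{k:np.round(v,4).tolist() for k,v in c.items() if k!="color"})
E
```

```text
{'clock': 0.0, 'joint_pos': array([-1.31701143e+00,  2.41376742e-01,  3.70587950e-03,  1.33518783e+00,
        3.35754021e-05,  1.57077798e+00]), 'joint_vel': array([-0.00010127,  0.0004509 , -0.00040437, -0.00084218, -0.0003827 ,
       -0.00010123]), 'tau': array([-5.34280516e-04, -3.72317004e+01,  2.52410710e+01,  1.68775331e-02,
       -8.50356832e-05, -1.10950204e-06]), 'eef_pos': array([ 0.12538486, -0.48336624,  0.23042405]), 'tool_rot': array([-0.08957278,  0.70214521, -0.70069562,  0.08941179]), 'ft_force': array([-0.80964585, -0.09668771,  0.47585875]), 'ft_torque': array([-0.00995922,  0.07177674, -0.00623006]), 'grip_width': 0.08521595611011341}
scene {'fx': 487.3679, 'fy': 487.3679, 'cx': 318.9642, 'cy': 229.7499, 'dist_coeffs': [-0.1131, 0.0, 0.0, 0.0, 0.0], 'rvec': [1.847, 1.9154, -0.5914], 'tvec': [0.061, -0.4431, 1.7035]}
top {'fx': 438.9164, 'fy': 438.9164, 'cx': 315.4812, 'cy': 236.5494, 'dist_coeffs': [-0.0287, 0.0, 0.0, 0.0, 0.0], 'rvec': [2.151, -2.1392, 0.1237], 'tvec': [-0.0196, 0.598, 0.8626]}
```

View pics/scene0.png

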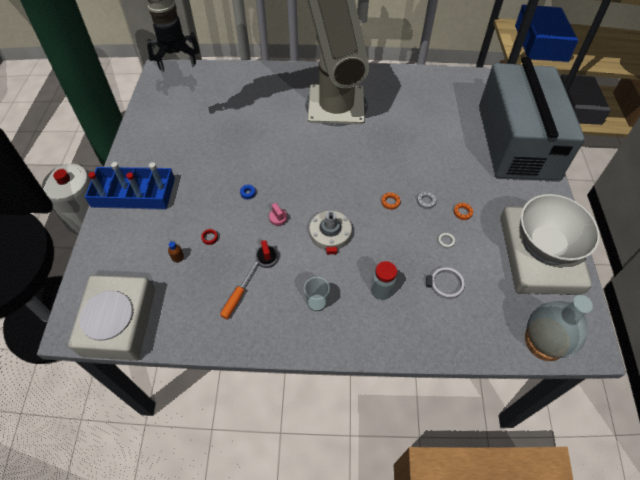

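View pics/top0.png

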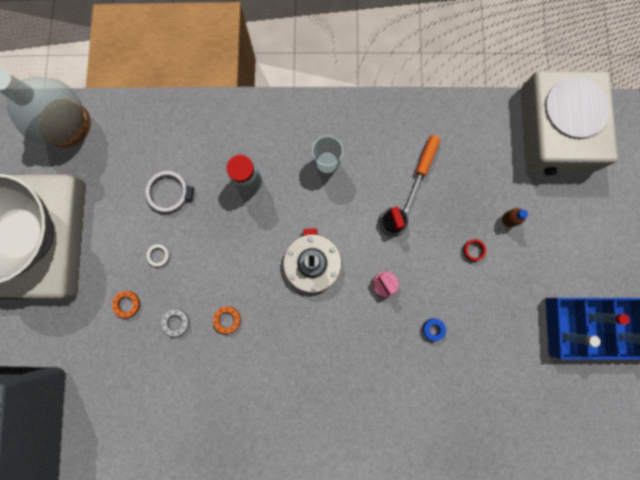

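The scene is clear in the top view.
- Bearing: silver ring (174,323). The orange rings at (125,304) and (226,320) are look-alikes, and the clamp at (166,192) is bigger.
- Spacer: red ring (475,250). It could be confused with the blue spare at (434,330).
- Washer: white ring (157,256).
- Retainer: red and black at (395,220). The pink look-alike is at (386,285).
- Lid and hub: (312,263).

```bash
cat > h.py <<'E'
import cv2,numpy as np,pickle
from workcell import bot
from scipy.spatial.transform import Rotation as R
def load(n): return pickle.load(open(n+".pkl","rb"))
def snap(n,tag):
    c=bot.camera(n); pickle.dump(c,open(n+tag+".pkl","wb")); return c
def K(c): return np.array([[c["fx"],0,c["cx"]],[0,c["fy"],c["cy"]],[0,0,1.]]),np.array(c["dist_coeffs"],float)
def ray(c,uv,z):
    k,d=K(c); p=cv2.undistortPoints(np.array(uv,float).reshape(-1,1,2),k,d).reshape(-1,2)
    Rm=cv2.Rodrigues(np.array(c["rvec"],float))[0]; t=np.array(c["tvec"],float).ravel()
    o=-Rm.T@t; D=np.c_[p,np.ones(len(p))]@Rm
    s=(np.asarray(z)-o[2])/D[:,2]; return o+D*s[:,None]
def proj(c,P):
    k,d=K(c); return cv2.projectPoints(np.array(P,float).reshape(-1,1,3),np.array(c["rvec"],float),np.array(c["tvec"],float),k,d)[0].reshape(-1,2)
def crop(c,u,v,r,f,fn):
    im=c["color"][max(0,int(v)-r):int(v)+r,max(0,int(u)-r):int(u)+r,::-1]
    cv2.imwrite(fn,cv2.resize(im,None,fx=f,fy=f,interpolation=cv2.INTER_CUBIC))
def obs():
    o=bot.get_obs(); 
    print("t",round(o["clock"],2),"tcp",np.round(o["eef_pos"],4),"q",np.round(o["joint_pos"],3),"F",np.round(o["ft_force"],1),"w",round(o["grip_width"],4))
    print(np.round(R.from_quat(o["tool_rot"]).as_matrix(),3)); return o
E
python3 - <<'E'
from h import *
c=load("top0"); s=load("scene0")
T=[]
for (u,v) in [(174,323),(157,256),(475,250),(395,220),(312,263),(386,285)]:
    im=c["color"][v-35:v+35,u-35:u+35,::-1]; T.append(cv2.resize(im,(260,260),interpolation=cv2.INTER_CUBIC))
cv2.imwrite("pics/c0.png",np.vstack([np.hstack(T[:3]),np.hstack(T[3:])]))
for n,uv,z in [("bear",(174,323),.007),("wash",(157,256),.005),("spac",(475,250),.008),("hub",(312,263),.086),("key",(395,220),.1),("spare",(434,330),.01),("jar",(240,168),.11)]:
    P=ray(c,uv,z)[0]; print(n,P.round(3),proj(s,P).round(0))
E
```

```text
bear [0.418 0.279 0.007] [[427. 199.]]
wash [0.559 0.324 0.005] [[447. 238.]]
spac [ 0.575 -0.353  0.008] [[209. 235.]]
hub [ 0.54  -0.011  0.086] [[330. 213.]]
key [ 0.623 -0.17   0.1  ] [[269. 233.]]
spare [ 0.409 -0.262  0.01 ] [[248. 190.]]
jar [0.722 0.13  0.11 ] [[386. 268.]]
```

View pics/c0.png

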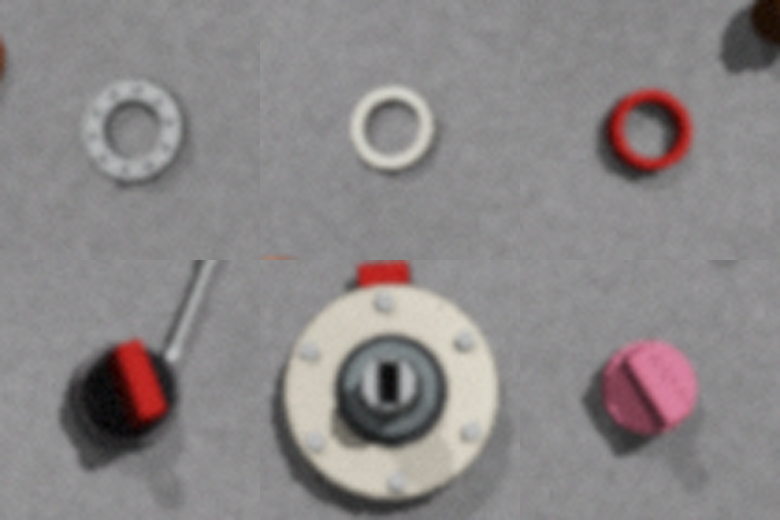

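```bash
python3 - <<'E'
from h import *
c=load("top0"); s=load("scene0")
def masks(im):
    hsv=cv2.cvtColor(im,cv2.COLOR_RGB2HSV).astype(int); H,S,V=hsv[...,0],hsv[...,1],hsv[...,2]
    red=((H<8)|(H>172))&(S>130)&(V>60)
    return dict(red=red,bright=(V>150)&(S<60),blue=(H>105)&(H<130)&(S>120))
for cam,spots in ((c,dict(bear=("bright",174,323),wash=("bright",157,256),spac=("red",475,250),lid=("bright",312,263),spare=("blue",434,330))),
                  (s,dict(bear=("bright",427,199),wash=("bright",447,239),spac=("red",209,236),lid=("bright",330,229)))):
    M=masks(cam["color"])
    for n,(m,u,v) in spots.items():
        r=38 if n=="lid" else 18
        sub=M[m][v-r:v+r,u-r:u+r].astype(np.uint8)
        cs,_=cv2.findContours(sub,cv2.RETR_EXTERNAL,cv2.CHAIN_APPROX_NONE)
        k=max(cs,key=cv2.contourArea); 
        hull=cv2.convexHull(k); mm=cv2.moments(hull); cu,cv_=mm["m10"]/mm["m00"]+u-r,mm["m01"]/mm["m00"]+v-r
        h={"bear":.014,"wash":.010,"spac":.016,"lid":.03,"spare":.018}[n]
        P=ray(cam,(cu,cv_),h/2)[0]
        W=ray(cam,hull.reshape(-1,2)+[u-r,v-r],h/2)[:,:2]; d=np.linalg.norm(W-W.mean(0),axis=1)
        hole=cv2.bitwise_xor(cv2.drawContours(np.zeros_like(sub),[k],-1,1,-1),sub)
        nl,lab,st,ce=cv2.connectedComponentsWithStats(hole); 
        Q=None
        if nl>1:
            i=1+np.argmax(st[1:,4]); Q=ray(cam,ce[i]+[u-r,v-r],h/2)[0].round(4)
        print(n,(round(cu,1),round(cv_,1)),P.round(4),"diam",np.round(2*np.sqrt(cv2.contourArea(W.astype(np.float32))/np.pi)if 0 else 2*d.mean(),4),"hole",Q)
E
```

```text
bear (173.6, 321.8) [0.4209 0.2804 0.007 ] diam 0.0536 hole [0.4208 0.2794 0.007 ]
wash (156.9, 254.1) [0.5631 0.3242 0.005 ] diam 0.0496 hole [0.5628 0.3246 0.005 ]
spac (474.3, 249.7) [ 0.5757 -0.3517  0.008 ] diam 0.0456 hole [ 0.5755 -0.3521  0.008 ]
lid (312.5, 262.2) [ 0.5471 -0.0099  0.015 ] diam 0.1205 hole [ 0.5438 -0.007   0.015 ]
spare (434.0, 329.6) [ 0.4096 -0.2619  0.009 ] diam 0.0462 hole [ 0.4095 -0.2614  0.009 ]
bear (424.0, 203.9) [0.4389 0.2679 0.007 ] diam 0.0073 hole [0.4157 0.2542 0.007 ]
wash (446.5, 239.2) [0.5619 0.322  0.005 ] diam 0.0446 hole [0.5618 0.3217 0.005 ]
spac (208.9, 236.4) [ 0.5791 -0.3533  0.008 ] diam 0.0481 hole [ 0.5782 -0.3537  0.008 ]
lid (329.9, 227.5) [ 0.5407 -0.0107  0.015 ] diam 0.1165 hole [ 0.5171 -0.0531  0.015 ]
```

```bash
python3 - <<'E'
from h import *
c=load("top0"); s=load("scene0")
T=[]
for cam,u,v in [(c,312,263),(c,395,220),(s,330,225),(s,268,252)]:
    im=cam["color"][v-24:v+24,u-24:u+24,::-1]; T.append(cv2.resize(im,(380,300) if 0 else (300,300),interpolation=cv2.INTER_CUBIC))
cv2.imwrite("pics/c1.png",np.vstack([np.hstack(T[:2]),np.hstack(T[2:])]))
E
```

```text
(no output)
```

View pics/c1.png

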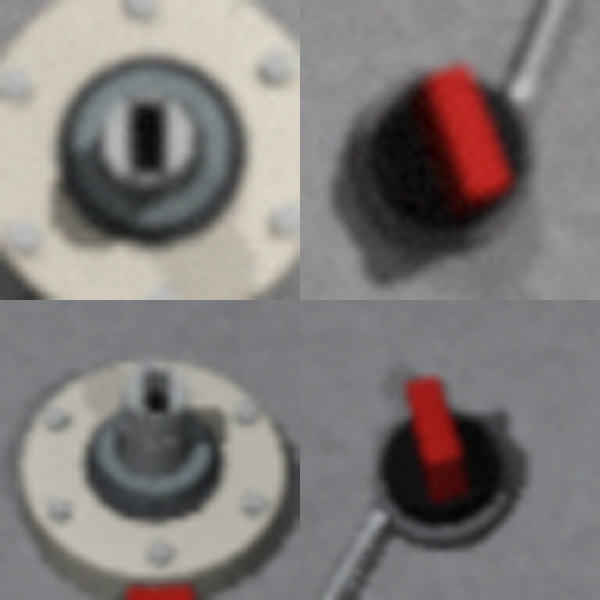

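```bash
python3 - <<'E'
from h import *
c=load("top0"); s=load("scene0")
f=lambda x,y,u0,v0:((x+.5)/6.25-.5+u0-24,(y+.5)/6.25-.5+v0-24)
print("hub",ray(c,[f(149,142,312,263)],.086),ray(s,[f(158,92,330,225)],.086))
slot=[f(149,103,312,263),f(149,171,312,263)]; a=ray(c,slot,.086); print("slot",a, np.arctan2(*(a[0]-a[1])[[1,0]]))
k=[f(130,80,395,220),f(168,66,395,220),f(213,183,395,220),f(172,200,395,220)]
k2=[f(107,82,268,252),f(140,79,268,252),f(163,157,268,252),f(126,162,268,252)]
for z in (.055,.062,.07,.08,.09,.1):
    A=ray(c,k,z);B=ray(s,k2,z)
    print(z,A.mean(0).round(4),B.mean(0).round(4), [np.linalg.norm(A[i]-A[(i+1)%4]).round(4) for i in range(4)], [np.linalg.norm(B[i]-B[(i+1)%4]).round(4) for i in range(4)],
     np.arctan2(*(A[0]+A[1]-A[2]-A[3])[[1,0]]),np.arctan2(*(B[0]+B[1]-B[2]-B[3])[[1,0]]))
# lug
hsv=cv2.cvtColor(c["color"],cv2.COLOR_RGB2HSV)
m=((hsv[...,0]<8)|(hsv[...,0]>172))&(hsv[...,1]>130); m[:, :290]=0;m[:,330:]=0;m[:220]=0;m[250:]=0
ys,xs=np.nonzero(m); print("lug",xs.mean(),ys.mean(),ray(c,[(xs.mean(),ys.mean())],.02))
# black cap / holder outline, top
V=hsv[...,2]; print(V[190:250:3,365:430:3])
E
```

```text
hub [[ 0.54362665 -0.00957773  0.086     ]] [[ 0.54947694 -0.00936091  0.086     ]]
slot [[ 0.55573483 -0.00948286  0.086     ]
 [ 0.53465151 -0.00964799  0.086     ]] 0.007832003572664075
0.055 [ 0.6374 -0.1834  0.055 ] [ 0.6373 -0.1828  0.055 ] [np.float64(0.0133), np.float64(0.0409), np.float64(0.0145), np.float64(0.0415)] [np.float64(0.0143), np.float64(0.0414), np.float64(0.0158), np.float64(0.0419)] 0.3306619420365728 -2.826349249266938
0.062 [ 0.6361 -0.1822  0.062 ] [ 0.6417 -0.1818  0.062 ] [np.float64(0.0132), np.float64(0.0406), np.float64(0.0144), np.float64(0.0412)] [np.float64(0.0142), np.float64(0.0411), np.float64(0.0157), np.float64(0.0416)] 0.3306619420365734 -2.826349249266938
0.07 [ 0.6347 -0.1808  0.07  ] [ 0.6468 -0.1806  0.07  ] [np.float64(0.0131), np.float64(0.0402), np.float64(0.0142), np.float64(0.0408)] [np.float64(0.0141), np.float64(0.0408), np.float64(0.0156), np.float64(0.0413)] 0.33066194203657245 -2.8263492492669378
0.08 [ 0.6329 -0.1791  0.08  ] [ 0.6531 -0.179   0.08  ] [np.float64(0.0129), np.float64(0.0397), np.float64(0.0141), np.float64(0.0403)
[... 1878 characters left out ...]
4 142 138  75 101 140 141 143
  144 145 145 139]
 [149 144 150 144  84  60  41  19  10  10  33  35  40  85 115 139 143 147
  147 148 143 142]
 [145 147 147 144 128  74  50  39  34  24  26  47  86 109 120 145 147 139
  132 142 138 142]
 [147 148 145 149 147  98  69  51  46  41  47  72 112 122 122 142 150 149
  136 141 135 145]
 [149 149 142 144 151 130  77  70  65 101 122 117 118 123 127 145 146 144
  144 143 141 140]
 [146 146 144 138 145 144 104 118 136 129 126 121 119 128 142 149 142 144
  145 147 145 143]
 [145 145 147 141 145 149 143 144 148 144 143 136 126 128 124 142 142 143
  145 146 141 145]
 [146 141 150 142 147 145 148 143 144 143 143 141 127 121 117 141 144 142
  144 147 141 146]]
```

```bash
python3 - <<'E'
from h import *
c=load("top0"); s=load("scene0")
for cam in (c,s):
    Rm=cv2.Rodrigues(np.array(cam["rvec"],float))[0]; print("campos",(-Rm.T@np.array(cam["tvec"])).round(3))
hsv=cv2.cvtColor(c["color"],cv2.COLOR_RGB2HSV); V=hsv[...,2]; S=hsv[...,1]
print(V[250:278,298:326:1])
print(ray(c,[(311.6,262.4)],.045))
# edges radial fit around hub top in upsampled
def radfit(u,v,rmin,rmax,sgn,z,angs):
    g=cv2.GaussianBlur(V.astype(np.float32),(0,0),0.7); pts=[]
    for a in angs:
        r=np.arange(rmin,rmax,.1); x=(u+r*np.cos(a)).astype(np.float32)[None];y=(v+r*np.sin(a)).astype(np.float32)[None]
        p=cv2.remap(g,x,y,cv2.INTER_LINEAR)[0]; d=sgn*np.gradient(p); i=d.argmax(); pts.append((x[0,i],y[0,i]))
    pts=np.array(pts); W=ray(c,pts,z)[:,:2]
    for _ in range(3):
        A=np.c_[2*W,np.ones(len(W))]; q=np.linalg.lstsq(A,(W**2).sum(1),rcond=None)[0]; rr=np.sqrt(q[2]+q[0]**2+q[1]**2)
        e=abs(np.linalg.norm(W-q[:2],axis=1)-rr); W=W[e<=np.quantile(e,.85)]
    return q[:2].round(4),2*rr,e.max().round(4)
A=np.linspace(0,2*np.pi,72,endpoint=False)
print("hub",radfit(311.4,261.3,5,9,-1,.086,A))
print("lid top",radfit(312.5,262.2,24,34,-1,.03,A[(A>3.3)|(A<0.3)] if 0 else A))
print("seat",radfit(311.6,262.4,12,18,1,.045,A))
for n,u,v,ri,ro,h in (("bear",173.6,321.8,9,17,.014),("wash",156.9,254.1,9,15,.01)):
    print(n,radfit(u,v,ri,ro,-1,h,A),radfit(u,v,4,10,1,h,A))
E
```

```text
campos [ 0.479 -0.032  0.933]
campos [ 1.33  -0.016  1.154]
[[206 207 202 198 179 152 122 105  95  94 100 110 114 118 119 111 106 101
   93  88  87 104 136 171 195 207 213 217]
 [206 203 196 177 140 107  89  92 103 117 123 128 133 135 130 129 125 124
  116 108  95  87  93 127 160 192 208 213]
 [204 195 172 135  99  85  97 113 123 130 134 134 136 133 132 134 135 137
  132 126 120 103  92  88 120 156 191 211]
 [197 179 138  95  84 100 118 129 136 132 134 135 134 135 136 137 131 134
  132 131 131 122 105  87  89 117 163 195]
 [185 152 104  78  97 120 132 135 141 140 128 122 128 125 132 126 124 128
  129 130 134 132 125 107  89  87 128 178]
 [164 117  85  90 111 128 137 142 151 147 129 103  93  87  93  96 119 139
  138 123 121 129 130 126 103  86 103 154]
 [137  90  82 107 126 136 139 149 161 162 123  77  43  39  46  68 112 154
  155 130 118 124 134 134 120  95  85 120]
 [116  80  88 114 130 133 144 159 171 161 118  61  29  16  19  49 104 158
  170 148 125 122 130 139 130 107  83  98]
 [ 92  80  99 122 132 137 144 165 173 162 120  57  19  18  16  46 105 158
  177 167 136 117 126 133 132 
[... 2165 characters left out ...]
 81  68  54  53  58  67  85
  105 122 138 151 165 181 181 185 185 188]]
[[ 0.54450704 -0.0088802   0.045     ]]
hub (array([ 0.5454, -0.0084]), np.float64(0.029293434120193158), np.float64(0.0011))
lid top (array([ 0.5451, -0.0087]), np.float64(0.11799023556070538), np.float64(0.0008))
seat (array([ 0.5442, -0.0091]), np.float64(0.06178154219482307), np.float64(0.0007))
bear (array([0.4205, 0.2767]), np.float64(0.05432141169197253), np.float64(0.0009)) (array([0.4203, 0.2771]), np.float64(0.033094635781702554), np.float64(0.0007))
wash (array([0.5616, 0.3218]), np.float64(0.04678606758860061), np.float64(0.0008)) (array([0.5616, 0.322 ]), np.float64(0.032685292139502546), np.float64(0.0008))
```

```bash
cat >> h.py <<'E'
def plan(P,jaw=None):
    """row (tool units) from measured pose to TCP P, pointing down, jaw axis at world yaw jaw (mod pi)"""
    o=bot.get_obs(); M=R.from_quat(o["tool_rot"]).as_matrix(); p=o["eef_pos"]
    cur=np.arctan2(M[1,2],M[0,2])
    if jaw is None: jaw=cur
    d=(jaw-cur+np.pi/2)%np.pi-np.pi/2; a=cur+d
    z=np.array([np.cos(a),np.sin(a),0]); y=np.array([0,0,-1.]); x=np.cross(y,z); T=np.c_[x,y,z]
    sh=M.T@(np.array(P)-p)/.025; rv=R.from_matrix(M.T@T).as_rotvec(degrees=True)/10
    print("row",np.round(np.r_[sh,rv],2).tolist(),"rows>=",np.ceil(max(np.linalg.norm(sh)/2.5,np.linalg.norm(rv)/1.07)),"jaw cur",round(cur,3),"->",round(a,3))
E
python3 - <<'E'
from h import *
obs(); plan([.4204,.277,.13]); plan([.4204,.277,.13],np.arctan2(.277,.42)); plan([.4204,.277,.13],1.57)
E
```

```text
t 0.1 tcp [ 0.1254 -0.4834  0.2305] q [-1.317  0.241  0.004  1.335  0.     1.571] F [-0.6 -0.6  0.4] w 0.0856
[[-0.968 -0.     0.251]
 [-0.251  0.002 -0.968]
 [-0.    -1.    -0.002]]
row [-19.06, 4.07, -26.47, 0.01, -0.0, -0.0] rows>= 14.0 jaw cur -1.317 -> -1.317
row [-19.06, 4.07, -26.47, 0.01, 7.11, 0.01] rows>= 14.0 jaw cur -1.317 -> -2.559
row [-19.06, 4.07, -26.47, 0.01, 1.46, 0.0] rows>= 14.0 jaw cur -1.317 -> -1.572
```

```bash
python3 -m handwheel '[[-1.3,0.2,-1.8,0,-1,0],[-2.7,0.4,-3.8,0,-2,0],[-4.2,0.7,-5.8,0,-3,0],[-5.6,1,-7.8,0,-4,0],[-7,1.2,-9.7,0,-5,0]]' 0.6; python3 - <<'E'
from h import *
obs(); plan([.4204,.277,.13],0)
E
```

```text
clock: 0.72
eef_pos: [0.234, -0.2033, 0.2008]
tool_rot: [-0.379, 0.597, -0.597, 0.379]
ft_force: [1.4, 0.1, 0.1]
grip_width: 0.0684
t 0.72 tcp [ 0.234  -0.2033  0.2008] q [-0.716 -0.124 -0.468  1.227  0.     1.295] F [1.4 0.1 0.1] w 0.0684
[[-0.426  0.     0.905]
 [-0.905  0.    -0.426]
 [-0.    -1.    -0.   ]]
row [-20.56, 2.84, -1.43, 0.0, -2.52, -0.0] rows>= 9.0 jaw cur -0.44 -> -0.0
```

```bash
python3 -m handwheel '[[-2.4,0.3,-0.2,0,-0.6,0],[-4.8,0.6,-0.4,0,-1.2,0],[-7.2,1,-0.5,0,-1.8,0],[-9.6,1.3,-0.7,0,-2.5,0],[-12,1.6,-0.85,0,-2.52,0]]' ; python3 - <<'E'
from h import *
plan([.4204,.277,.13],0);plan([.4204,.277,.035],0)
E
```

```text
clock: 1.35
eef_pos: [0.344, 0.0768, 0.1611]
tool_rot: [0.499, -0.501, 0.501, -0.499]
ft_force: [0.5, -1.2, 0.5]
grip_width: 0.0685
row [-8.02, 1.24, 3.03, -0.0, -0.02, 0.0] rows>= 4.0 jaw cur -0.003 -> -0.0
row [-8.02, 5.04, 3.03, -0.0, -0.02, 0.0] rows>= 4.0 jaw cur -0.003 -> -0.0
```

```bash
python3 -m handwheel '[[-2.3,0.3,0.9,0,0,0],[-4.6,0.6,1.7,0,0,0],[-6.8,1,2.6,0,0,0],[-8.02,1.2,3.03,0,0,0],[-8.02,3,3.03,0,0,0]]' ; python3 - <<'E'
from h import *
c=snap("top","1"); s=snap("scene","1"); obs()
im=np.hstack([cv2.resize(c["color"][263:383,114:234],(400,400),interpolation=cv2.INTER_CUBIC),cv2.resize(s["color"][130:230,370:470],(400,400),interpolation=cv2.INTER_CUBIC)])
cv2.imwrite("pics/c2.png",im[:,:,::-1])
plan([.4204,.277,.01],0)
E
```

```text
clock: 1.98
eef_pos: [0.4238, 0.2792, 0.0877]
tool_rot: [-0.497, 0.5, -0.501, 0.503]
ft_force: [0.7, -1.1, -0.4]
grip_width: 0.068
t 2.08 tcp [0.4167 0.2731 0.0817] q [ 0.58   0.364 -0.239  0.979 -0.     2.154] F [-0.8 -0.5 -0.1] w 0.0684
[[-0.003 -0.009  1.   ]
 [-1.    -0.006 -0.003]
 [ 0.006 -1.    -0.009]]
row [-0.17, 2.87, 0.17, 0.05, -0.02, 0.03] rows>= 2.0 jaw cur -0.003 -> -0.0
```

View pics/c2.png

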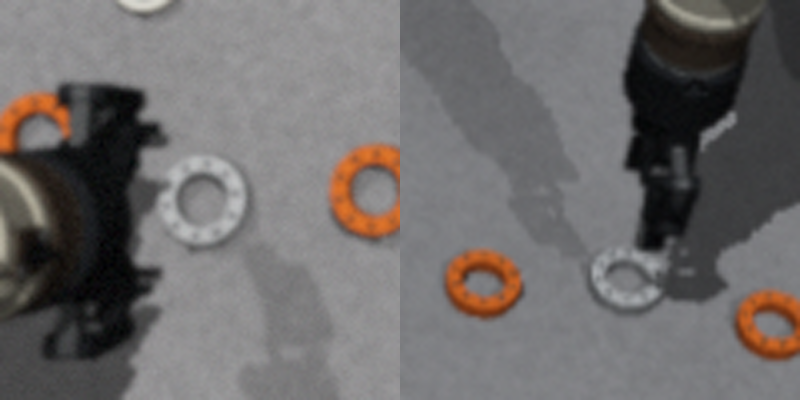

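```bash
python3 -m handwheel '[[-0.17,1,0.17,0,0,0],[-0.17,2,0.17,0,0,0],[-0.17,2.5,0.17,0.05,0,0],[-0.17,2.8,0.17,0.05,0,0],[-0.17,2.8,0.17,0.05,0,0]]' ; python3 - <<'E'
from h import *
s=snap("scene","2"); obs()
cv2.imwrite("pics/c3.png",cv2.resize(s["color"][150:230,380:480],(800,600),interpolation=cv2.INTER_CUBIC)[:,:,::-1])
plan([.4204,.277,.00],0)
E
```

```text
clock: 2.7
eef_pos: [0.4248, 0.2788, 0.0167]
tool_rot: [0.497, -0.499, 0.503, -0.501]
ft_force: [0.1, -0.7, 0.5]
grip_width: 0.0687
t 2.75 tcp [0.4252 0.2791 0.0171] q [ 0.584  0.451 -0.305  0.807 -0.005  2.159] F [0.7 0.1 0.5] w 0.0685
[[-0.005  0.009  1.   ]
 [-1.     0.    -0.005]
 [-0.    -1.     0.009]]
row [0.09, 0.68, -0.2, -0.05, -0.03, -0.0] rows>= 1.0 jaw cur -0.005 -> 0.0
```

View pics/c3.png

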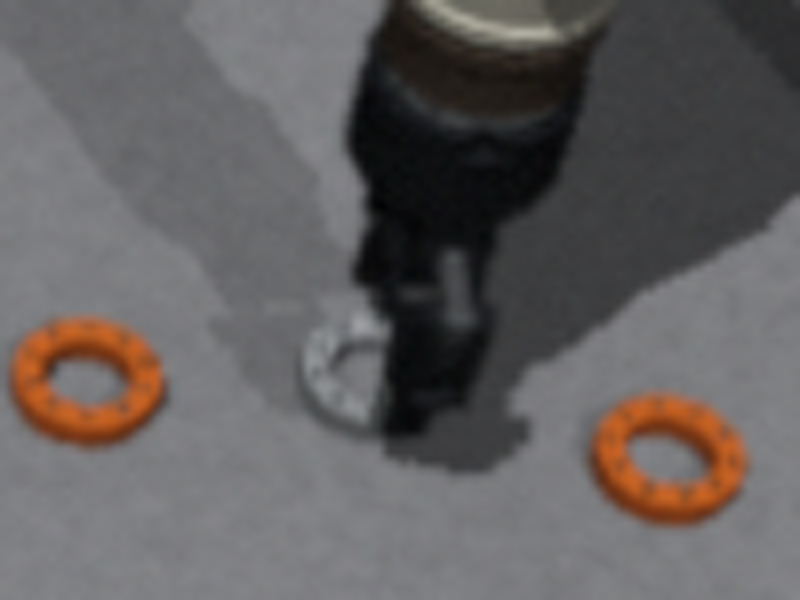

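```bash
python3 - <<'E'
from h import *
s=load("scene2"); f=lambda p:((p-[380,150])*[8,7.5]).round(0)
print(f(proj(s,[[.4204,.277,.007],[.4204,.277,.0],[.46,.279,.02],[.46,.268,.02],[.46,.29,.02],[.46,.279,.03]])))
hsv=cv2.cvtColor(load("top0")["color"],cv2.COLOR_RGB2HSV)
c=load("top1"); print(proj(c,[.4204,.277,.007]))
E
```

```text
[[372. 368.]
 [368. 379.]
 [393. 428.]
 [364. 427.]
 [423. 428.]
 [398. 412.]]
[[175.20360164 322.06939334]]
```

```bash
python3 -m handwheel '[[0,0,0,0,0,0],[0,0,0,0,0,0],[0,0,0,0,0,0],[0,0,0,0,0,0],[0,0,0,0,0,0]]' ; python3 - <<'E'
from h import *
obs();s=snap("scene","3"); obs()
for n,f in(("3",s),): cv2.imwrite("pics/c4.png",cv2.resize(f["color"][150:230,380:480],(800,600),interpolation=cv2.INTER_CUBIC)[:,:,::-1])
E
```

```text
clock: 3.38
eef_pos: [0.4248, 0.2791, 0.0163]
tool_rot: [0.497, -0.499, 0.503, -0.501]
ft_force: [0.3, 0.6, 0.2]
grip_width: 0.0684
t 3.38 tcp [0.4248 0.2791 0.0163] q [ 0.584  0.452 -0.306  0.806 -0.005  2.16 ] F [0.3 0.6 0.2] w 0.0684
[[-0.005  0.009  1.   ]
 [-1.    -0.    -0.005]
 [-0.    -1.     0.009]]
t 3.42 tcp [0.4247 0.279  0.0163] q [ 0.584  0.452 -0.306  0.806 -0.005  2.16 ] F [-0.   0.  -0.5] w 0.069
[[-0.005  0.009  1.   ]
 [-1.    -0.    -0.005]
 [ 0.    -1.     0.009]]
```

View pics/c4.png

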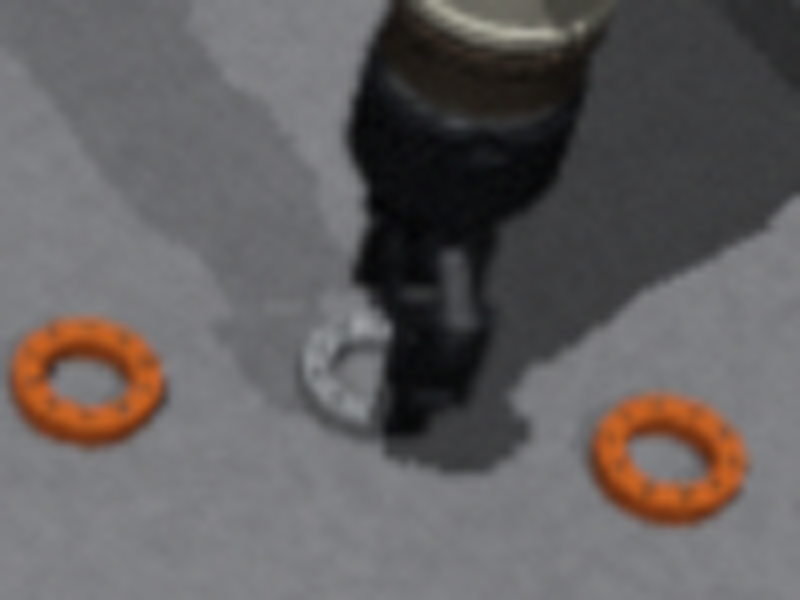

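```bash
python3 - <<'E'
from h import *
c=load("top1"); s=load("scene3")
print(((proj(c,[[.417,.262,.09],[.417,.273,.09],[.417,.284,.09],[.451,.262,.09],[.383,.262,.09]])-[114,263])*3.333).round())
im=s["color"][150:230,380:480].astype(float)*2.2
im=255*(np.clip(s["color"][150:230,380:480]/255.,0,1)**.45)
cv2.imwrite("pics/c5.png",cv2.resize(im.astype(np.uint8),(800,600),interpolation=cv2.INTER_NEAREST)[:,:,::-1])
im=255*(np.clip(c["color"][263:383,114:234]/255.,0,1)**.45)
cv2.imwrite("pics/c6.png",cv2.resize(im.astype(np.uint8),(600,600),interpolation=cv2.INTER_NEAREST)[:,:,::-1])
E
```

```text
[[181. 212.]
 [162. 212.]
 [143. 212.]
 [184. 152.]
 [179. 273.]]
```

View pics/c5.png

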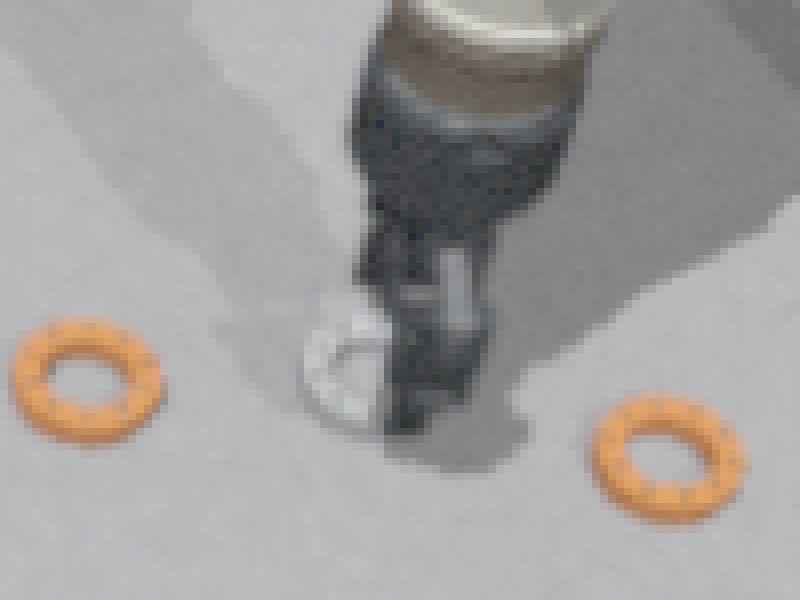

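View pics/c6.png

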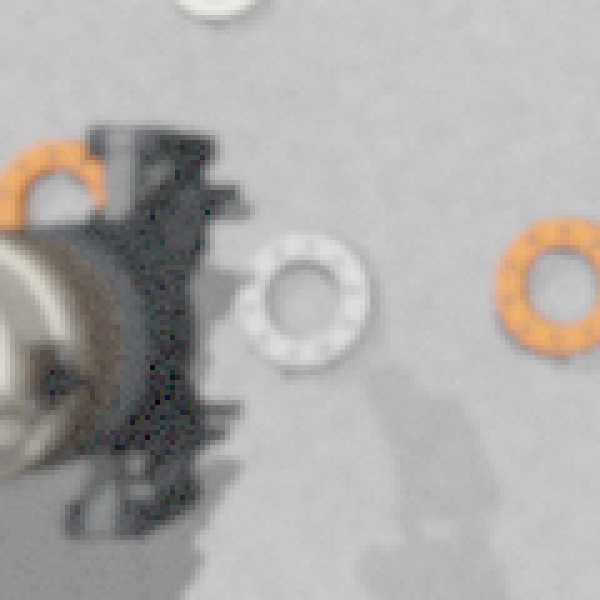

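```bash
python3 -m handwheel '[[0.2,0.2,-0.18,-0.05,0,0],[0.2,0.5,-0.18,-0.05,0,0],[0.2,0.7,-0.18,-0.05,0,0],[0.2,0.74,-0.18,-0.05,0,0],[0.2,0.74,-0.18,-0.05,0,0]]' ; python3 -m handwheel '[[0,0,0,0,0,0],[0,0,0,0,0,0],[0,0,0,0,0,0],[0,0,0,0,0,0],[0,0,0,0,0,0]]' 0; python3 - <<'E'
from h import *
obs(); plan([.4204,.275,-.0025],1.5708);
E
```

```text
clock: 4.05
eef_pos: [0.4204, 0.2741, -0.0024]
tool_rot: [-0.499, 0.501, -0.501, 0.499]
ft_force: [-0.4, 0.3, -0.1]
grip_width: 0.0685
clock: 4.68
eef_pos: [0.4209, 0.2744, -0.0013]
tool_rot: [0.498, -0.501, 0.501, -0.499]
ft_force: [-0.1, -0.9, 5.2]
grip_width: 0.0535
t 4.67 tcp [ 0.4209  0.2744 -0.0013] q [ 0.578  0.473 -0.331  0.765 -0.     2.153] F [-0.1 -0.9  5.2] w 0.0535
[[-0.005  0.001  1.   ]
 [-1.     0.001 -0.005]
 [-0.001 -1.     0.001]]
row [-0.02, 0.05, -0.02, -0.0, 8.97, -0.01] rows>= 9.0 jaw cur -0.005 -> -1.571
```

```bash
python3 - <<'E'
from h import *
s=snap("scene","4")
im=255*(np.clip(s["color"][150:230,380:480]/255.,0,1)**.6)
cv2.imwrite("pics/c7.png",cv2.resize(im.astype(np.uint8),(800,600),interpolation=cv2.INTER_CUBIC)[:,:,::-1])
E
```

```text
(no output)
```

View pics/c7.png

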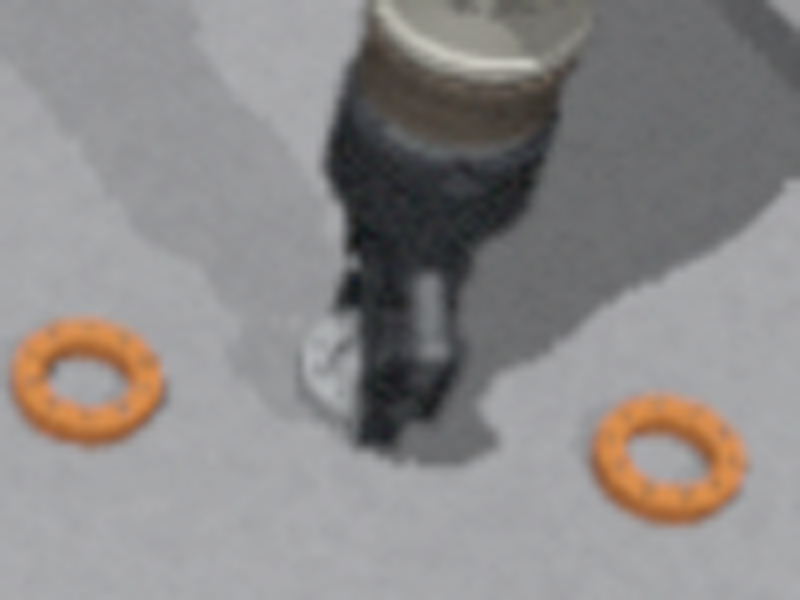

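```bash
python3 -m handwheel '[[0,-0.08,0,0,0,0],[0,-0.08,0,0,-0.8,0],[0,-0.08,0,0,-1.8,0],[0,-0.08,0,0,-2.8,0],[0,-0.08,0,0,-3.8,0]]' 0.6; python3 -m handwheel '[[0,0,0,0,-1.03,0],[0,0,0,0,-2.06,0],[0,0,0,0,-3.1,0],[0,0,0,0,-4.1,0],[0,0,0,0,-5.1,0]]'; python3 -m handwheel '[[0,0,0,0,-0.1,0],[0,0,0,0,-0.1,0],[0,0,0,0,-0.1,0],[0,0,0,0,-0.1,0],[0,0,0,0,-0.1,0]]' 0;  python3 - <<'E'
from h import *
obs()
E
```

```text
clock: 5.35
eef_pos: [0.4204, 0.2741, -0.0003]
tool_rot: [-0.636, 0.31, -0.31, 0.636]
ft_force: [-0.4, 0.3, -0.2]
grip_width: 0.0688
clock: 5.98
eef_pos: [0.4204, 0.2742, -0.0002]
tool_rot: [-0.707, 0.006, -0.006, 0.707]
ft_force: [-0.5, 0.7, 0.2]
grip_width: 0.0685
clock: 6.6
eef_pos: [0.4205, 0.2744, 0.0007]
tool_rot: [-0.707, 0.002, -0.003, 0.707]
ft_force: [-1.6, 0.1, 6.4]
grip_width: 0.0539
t 6.6 tcp [0.4205 0.2744 0.0007] q [ 0.578  0.47  -0.33   0.771  0.     0.585] F [-1.6  0.1  6.4] w 0.0539
[[ 1.     0.     0.007]
 [-0.007  0.001  1.   ]
 [ 0.    -1.     0.001]]
```

```bash
python3 -m handwheel '[[0,-2,0,0,0,0],[0,-4.4,0,0,0,0],[0.6,-5,-1.8,0,0,0],[1.4,-5,-4,0,0,0],[2,-5,-6,0,0,0]]';  python3 - <<'E'
from h import *
obs(); plan([.545,-.0095,.105],1.5708)
E
```

```text
clock: 7.22
eef_pos: [0.4702, 0.1225, 0.1251]
tool_rot: [-0.707, 0.002, -0.003, 0.707]
ft_force: [0.7, -0.0, -1.8]
grip_width: 0.0532
t 7.22 tcp [0.4702 0.1225 0.1251] q [ 0.255  0.287 -0.222  1.061 -0.     0.262] F [ 0.7 -0.  -1.8] w 0.0532
[[ 1.     0.001  0.007]
 [-0.007  0.     1.   ]
 [ 0.001 -1.     0.   ]]
row [3.03, 0.81, -5.26, -0.0, -0.04, 0.01] rows>= 3.0 jaw cur 1.564 -> 1.571
```

```bash
python3 -m handwheel '[[1.2,0.3,-2,0,0,0],[2.3,0.6,-4,0,0,0],[3,0.8,-5.2,0,0,0],[3.03,0.8,-5.26,0,-0.04,0],[3.03,0.8,-5.26,0,-0.04,0]]';  python3 - <<'E'
from h import *
c=snap("top","5");s=snap("scene","5");obs(); plan([.545,-.0095,.105],1.5708)
g=lambda cam,u,v:255*(np.clip(cam["color"][v-40:v+40,u-40:u+40]/255.,0,1)**.6)
im=np.hstack([cv2.resize(g(k,u,v).astype(np.uint8),(400,400),interpolation=cv2.INTER_CUBIC) for k,u,v in((c,312,263),(s,330,215))])
cv2.imwrite("pics/c8.png",im[:,:,::-1])
E
```

```text
clock: 7.85
eef_pos: [0.5441, -0.0077, 0.1043]
tool_rot: [-0.707, 0.0, 0.001, 0.707]
ft_force: [-0.2, 0.5, -1.6]
grip_width: 0.0532
t 7.95 tcp [ 0.5442 -0.0069  0.1047] q [-0.013  0.414 -0.092  1.065  0.    -0.016] F [-0.2 -0.6 -0.7] w 0.0535
[[ 1.    -0.001 -0.003]
 [ 0.003  0.     1.   ]
 [-0.001 -1.     0.   ]]
row [0.03, -0.01, -0.1, -0.0, 0.02, -0.0] rows>= 1.0 jaw cur 1.574 -> 1.571
```

View pics/c8.png

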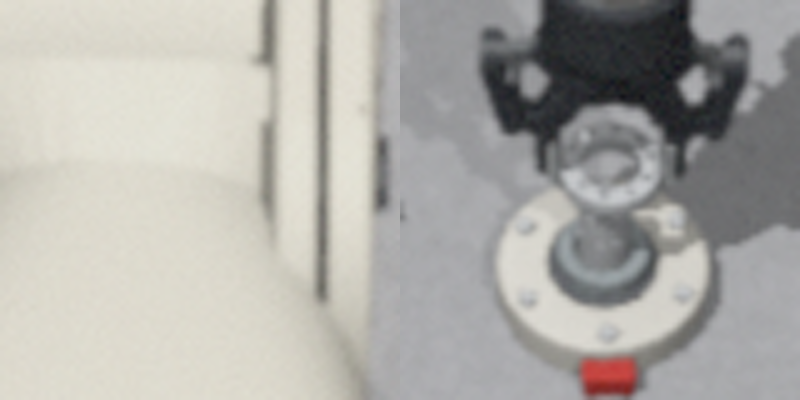

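```bash
python3 -m handwheel '[[0.03,0,-0.1,0,0.02,0],[0.03,0,-0.1,0,0.02,0],[0.03,0,-0.1,0,0.02,0],[0.03,0,-0.1,0,0.02,0],[0.03,0,-0.1,0,0.02,0]]';  python3 - <<'E'
from h import *
s=snap("scene","6");o=obs(); p=o["eef_pos"]
print(proj(s,[[.545,-.0095,.065],p+[0,0,.0065],[.545,-.0095,.03]]))
V=cv2.cvtColor(s["color"],cv2.COLOR_RGB2GRAY)
for v in range(196,232,3): print(v,V[v,316:350])
E
```

```text
clock: 8.57
eef_pos: [0.5456, -0.0104, 0.1048]
tool_rot: [-0.707, 0.0, -0.0, 0.707]
ft_force: [0.0, -0.0, -2.0]
grip_width: 0.0532
t 8.62 tcp [ 0.5456 -0.0105  0.1047] q [-0.019  0.416 -0.089  1.066  0.    -0.018] F [ 0.2  0.1 -0.6] w 0.0533
[[ 1.    -0.     0.001]
 [-0.001  0.     1.   ]
 [-0.    -1.     0.   ]]
[[330.67410303 218.48533669]
 [330.69500798 208.54985304]
 [330.39905848 225.75997963]]
196 [16 15 16 18 15 15 15 14 25 39 51 51 51 60 67 72 77 61 45 42 40 27 13  9
 10 12 11 10 10 17 40 45 38 24]
199 [ 18  15  13  11  12  21  39  70  98 106 107 107 106 102 102 103 113 119
 127 130 130 120  86  48  22  17  11  15   9  12  12  13  10  15]
202 [ 20  16  18  19  43  82  98  94  87  84  73  73  82  84  80  74  77  82
  73  64  60  74  99 115 102  58  17  16  13  18  18  30  37  31]
205 [ 32  28  54  61  51  66  79  80  79  72  61  61  67  78  84  78  67  59
  53  62 109 131 125 122  96  64  68  49  20  28  92 120  97  68]
208 [ 40  28  59  67  53  68  77  83  81  86 103 108 109 120 129 128 126 121
 103  83  92 138 159 147 111  70  69  51  23  28  50  62  63  62]
211 [127 118  99
[... 284 characters left out ...]
65 163 163 162 160 153 135 106  87  88  90  91  90  87  84  79
  73  72  84 125 150 155 157 160 173 171 156 119  81  68  66  64]
220 [128 160 187 189 187 164 131 109 100  98  88  84  82  70  63  61  59  60
  58  52  55  64  74  88  95 105 149 158 133 104  84  87  88  78]
223 [192 192 189 171 123  95 110 112  83  64  76  83  91  97  94  86  89  88
  67  51  46  52  57  49  60  84  96  98  97  96  96 107 140 158]
226 [193 190 175 126  67  77 106 117 104  85  78  83  86  87  82  79  73  62
  58  57  89 111 100  67  39  68 129 158 164 165 174 184 185 184]
229 [193 191 185 140  72  58  60  77  98 113 112 111 108 100  96 102 106 106
 112 115 109  81  51  36  54 120 167 182 183 185 186 185 184 184]
```

```bash
python3 -m handwheel '[[0,0.3,0,0,0,0],[0,0.6,0,0,0,0],[0,0.8,0,0,0,0],[0,0.9,0,0,0,0],[0,1,0,0,0,0]]';  python3 - <<'E'
from h import *
obs()
E
```

```text
clock: 9.25
eef_pos: [0.5459, -0.0104, 0.0797]
tool_rot: [-0.707, 0.0, -0.001, 0.707]
ft_force: [0.7, 0.4, -0.3]
grip_width: 0.0527
t 9.25 tcp [ 0.5459 -0.0104  0.0797] q [-0.019  0.441 -0.122  1.007  0.    -0.018] F [ 0.7  0.4 -0.3] w 0.0527
[[ 1.     0.     0.001]
 [-0.001  0.     1.   ]
 [ 0.    -1.     0.   ]]
```

```bash
python3 -m handwheel '[[0,0.3,0,0,0,0],[0,0.6,0,0,0,0],[0,0.9,0,0,0,0],[0,1.2,0,0,0,0],[0,1.32,0,0,0,0]]';  python3 - <<'E'
from h import *
obs()
E
```

```text
clock: 9.88
eef_pos: [0.5459, -0.0103, 0.0464]
tool_rot: [-0.707, 0.0, -0.0, 0.707]
ft_force: [1.9, 1.2, -1.0]
grip_width: 0.0533
t 9.88 tcp [ 0.5459 -0.0103  0.0464] q [-0.019  0.479 -0.162  0.93   0.    -0.018] F [ 1.9  1.2 -1. ] w 0.0533
[[ 1.     0.     0.001]
 [-0.001  0.     1.   ]
 [ 0.    -1.     0.   ]]
```

```bash
python3 -m handwheel '[[0,0,0,0,0,0],[0,0,0,0,0,0],[0,-1,0,0,0,0],[0,-2.5,0,0,0,0],[0,-3.2,0,0,0,0]]' 0.6;  python3 - <<'E'
from h import *
s=snap("scene","7");obs(); plan([.5757,-.352,.10],0); plan([.5757,-.352,.10],1.5708)
cv2.imwrite("pics/c9.png",cv2.resize(s["color"][185:265,290:370],(500,500),interpolation=cv2.INTER_CUBIC)[:,:,::-1])
E
```

```text
clock: 10.5
eef_pos: [0.5465, -0.0107, 0.1292]
tool_rot: [0.707, 0.001, 0.001, -0.707]
ft_force: [0.1, 0.2, -0.6]
grip_width: 0.0679
t 10.55 tcp [ 0.5476 -0.0107  0.1311] q [-0.019  0.392 -0.052  1.121 -0.    -0.018] F [0.7 0.4 0.4] w 0.0686
[[ 1.     0.006  0.001]
 [-0.001 -0.     1.   ]
 [ 0.006 -1.    -0.   ]]
row [1.13, 1.26, -13.65, -0.03, 8.99, 0.03] rows>= 9.0 jaw cur 1.57 -> 0.0
row [1.13, 1.26, -13.65, 0.0, -0.01, 0.03] rows>= 6.0 jaw cur 1.57 -> 1.571
```

View pics/c9.png

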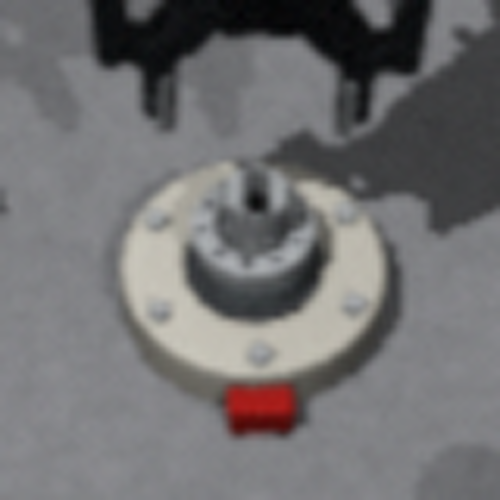

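```bash
python3 -m handwheel '[[0,0.1,-1,0,1,0],[0.2,0.2,-2.5,0,2,0],[0.4,0.2,-4.2,0,3,0],[0.5,0.3,-5.8,0,4,0],[0.6,0.3,-7.4,0,5,0]]';  python3 - <<'E'
from h import *
obs(); plan([.575,-.354,.05],0)
c=load("top0"); hsv=cv2.cvtColor(c["color"],cv2.COLOR_RGB2HSV).astype(int)
S=np.where((hsv[...,0]<10)|(hsv[...,0]>170),hsv[...,1]*1.0,0)[225:275,450:500]
m=(S>110).astype(np.uint8); k=max(cv2.findContours(m,cv2.RETR_EXTERNAL,cv2.CHAIN_APPROX_NONE)[0],key=cv2.contourArea)
e=cv2.fitEllipse(k); print(e, ray(c,[np.array(e[0])+[450,225]],.016),ray(c,[np.array(e[0])+[450,225]],.008))
E
```

```text
clock: 11.18
eef_pos: [0.5598, -0.1967, 0.1185]
tool_rot: [0.64, -0.302, 0.301, -0.64]
ft_force: [0.1, -0.4, -0.1]
grip_width: 0.0685
t 11.18 tcp [ 0.5598 -0.1967  0.1185] q [-0.338  0.492  0.073  1.153 -0.     0.542] F [ 0.1 -0.4 -0.1] w 0.0685
[[ 0.638 -0.001  0.77 ]
 [-0.77   0.     0.638]
 [-0.001 -1.    -0.001]]
row [5.24, 2.74, -3.54, 0.01, 3.96, -0.0] rows>= 4.0 jaw cur 0.691 -> 0.0
((24.393640518188477, 24.669170379638672), (21.04267692565918, 21.895959854125977), 77.98165893554688) [[ 0.57499294 -0.34920111  0.016     ]] [[ 0.57582721 -0.35196783  0.008     ]]
```

```bash
python3 -m handwheel '[[1.7,0.2,-1.2,0,1,0],[3.4,0.5,-2.3,0,2,0],[4.7,0.9,-3.2,0,3,0],[5.2,1.4,-3.5,0,3.96,0],[5.2,1.4,-3.5,0,3.96,0]]';python3 -m handwheel '[[0,0,0,0,0,0],[0,0.3,0,0,0,0],[0,0.6,0,0,0,0],[0,0.7,0,0,0,0],[0,0.7,0,0,0,0]]';  python3 - <<'E'
from h import *
s=snap("scene","8");obs(); plan([.5752,-.3525,.002],0)
im=255*(np.clip(s["color"][190:270,160:260]/255.,0,1)**.6)
cv2.imwrite("pics/c10.png",cv2.resize(im.astype(np.uint8),(750,600),interpolation=cv2.INTER_CUBIC)[:,:,::-1])
E
```

```text
clock: 11.8
eef_pos: [0.5751, -0.3519, 0.0819]
tool_rot: [0.502, -0.5, 0.497, -0.501]
ft_force: [-1.4, 1.0, -0.2]
grip_width: 0.0684
clock: 12.42
eef_pos: [0.5766, -0.351, 0.0664]
tool_rot: [0.502, -0.499, 0.498, -0.502]
ft_force: [-0.5, -0.6, -0.7]
grip_width: 0.0683
t 12.47 tcp [ 0.5768 -0.3512  0.0667] q [-0.547  0.689  0.276  1.158  0.     1.018] F [-0.5  0.3  0. ] w 0.0682
[[ 0.006 -0.     1.   ]
 [-1.     0.     0.006]
 [-0.    -1.    -0.   ]]
row [0.05, 2.59, -0.07, 0.0, 0.04, -0.0] rows>= 2.0 jaw cur 0.006 -> 0.0
```

View pics/c10.png

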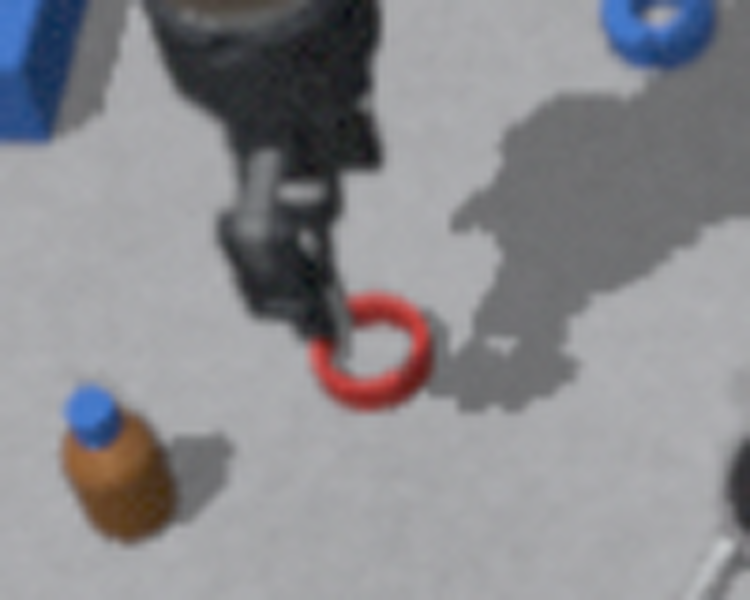

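```bash
python3 -m handwheel '[[0.05,0.9,-0.07,0,0,0],[0.05,1.8,-0.07,0,0,0],[0.05,2.4,-0.07,0,0,0],[0.05,2.58,-0.07,0,0,0],[0.05,2.58,-0.07,0,0,0]]';python3 -m handwheel '[[0,0,0,0,0,0],[0,0,0,0,0,0],[0,0,0,0,0,0],[0,0,0,0,0,0],[0,0,0,0,0,0]]' -0.2;  python3 - <<'E'
from h import *
s=snap("scene","9");obs(); plan([.5752,-.3525,.002],1.5708)
im=255*(np.clip(s["color"][190:270,160:260]/255.,0,1)**.6)
cv2.imwrite("pics/c11.png",cv2.resize(im.astype(np.uint8),(750,600),interpolation=cv2.INTER_CUBIC)[:,:,::-1])
E
```

```text
clock: 13.1
eef_pos: [0.5752, -0.3527, 0.0024]
tool_rot: [-0.501, 0.498, -0.499, 0.502]
ft_force: [0.3, 0.6, 0.3]
grip_width: 0.0681
clock: 13.72
eef_pos: [0.5762, -0.3533, 0.0042]
tool_rot: [-0.501, 0.497, -0.5, 0.502]
ft_force: [-0.9, -0.3, 6.0]
grip_width: 0.0435
t 13.78 tcp [ 0.5762 -0.3533  0.0041] q [-0.55   0.745  0.206  1.028  0.     1.015] F [-0.6 -0.2  6.7] w 0.0435
[[ 0.006  0.003  1.   ]
 [-1.    -0.002  0.006]
 [ 0.002 -1.     0.003]]
row [-0.03, 0.08, -0.04, -0.01, -8.97, 0.02] rows>= 9.0 jaw cur 0.006 -> 1.571
```

View pics/c11.png

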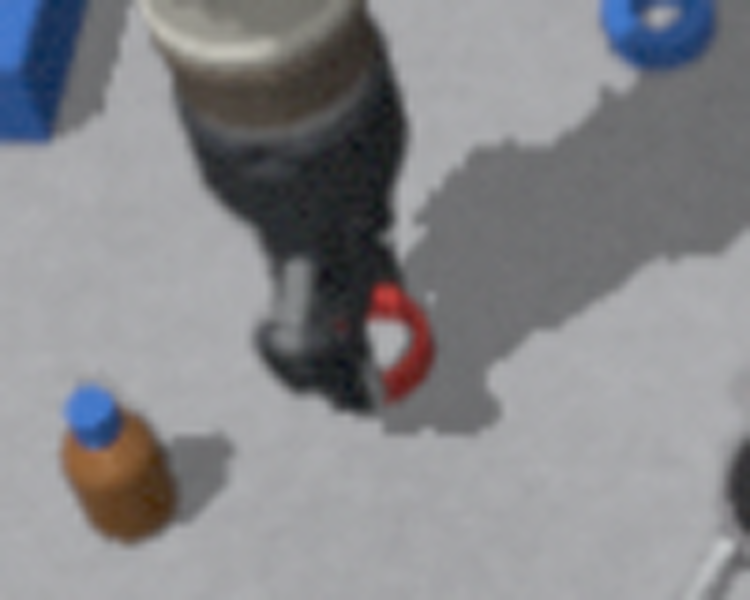

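```bash
python3 -m handwheel '[[0,0,0,0,0,0],[0,0,0,0,-1,0],[0,0,0,0,-2,0],[0,0,0,0,-3,0],[0,0,0,0,-4,0]]' 0.5; python3 -m handwheel '[[0,0,0,0,-1,0],[0,0,0,0,-2,0],[0,0,0,0,-3,0],[0,0,0,0,-4,0],[0,0,0,0,-4.97,0]]'; python3 -m handwheel '[[0,0,0,0,0,0],[0,0,0,0,0,0],[0,0,0,0,0,0],[0,0,0,0,0,0],[0,0,0,0,0,0]]' -0.2;  python3 - <<'E'
from h import *
obs(); plan([.5457,-.0104,.13],1.5708)
E
```

```text
clock: 14.4
eef_pos: [0.5746, -0.3523, 0.0016]
tool_rot: [-0.643, 0.296, -0.295, 0.643]
ft_force: [-0.4, 0.6, -0.5]
grip_width: 0.0638
clock: 15.02
eef_pos: [0.5746, -0.3524, 0.0016]
tool_rot: [-0.707, -0.002, 0.003, 0.707]
ft_force: [0.0, 0.0, 0.5]
grip_width: 0.0639
clock: 15.65
eef_pos: [0.5751, -0.3526, 0.0023]
tool_rot: [0.707, 0.0, -0.0, -0.707]
ft_force: [0.2, 0.4, 1.2]
grip_width: 0.0428
t 15.65 tcp [ 0.5751 -0.3526  0.0023] q [-0.55   0.747  0.204  1.028  0.    -0.55 ] F [0.2 0.4 1.2] w 0.0428
[[ 1.  0. -0.]
 [ 0. -0.  1.]
 [ 0. -1. -0.]]
row [-1.17, -5.11, 13.69, 0.0, 0.0, 0.0] rows>= 6.0 jaw cur 1.571 -> 1.571
```

```bash
python3 -m handwheel '[[0,-2,0,0,0,0],[0,-4,0.6,0,0,0],[-0.4,-5,2.2,0,0,0],[-0.8,-5,4.6,0,0,0],[-1,-5,6.8,0,0,0]]'; python3 -m handwheel '[[0,0,2.3,0,0,0],[-0.1,0,4.5,0,0,0],[-0.2,0.3,6.2,0,0,0],[-0.2,0.6,6.9,0,0,0],[-0.2,0.6,6.9,0,0,0]]';python3 -m handwheel '[[0,0,0,0,0,0],[0,0,0,0,0,0],[0,0,0,0,0,0],[0,0,0,0,0,0],[0,0,0,0,0,0]]';  python3 - <<'E'
from h import *
s=snap("scene","10");obs(); plan([.5457,-.0104,.10],1.5708)
im=255*(np.clip(s["color"][185:265,290:370]/255.,0,1)**.6)
cv2.imwrite("pics/c12.png",cv2.resize(im.astype(np.uint8),(600,600),interpolation=cv2.INTER_CUBIC)[:,:,::-1])
E
```

```text
clock: 16.27
eef_pos: [0.5492, -0.1811, 0.1276]
tool_rot: [-0.707, 0.0, -0.0, 0.707]
ft_force: [0.1, 0.4, -0.3]
grip_width: 0.0432
clock: 16.9
eef_pos: [0.5441, -0.0095, 0.1114]
tool_rot: [0.707, 0.0, -0.002, -0.707]
ft_force: [-0.4, -0.0, -0.4]
grip_width: 0.0426
clock: 17.52
eef_pos: [0.5449, -0.0103, 0.1123]
tool_rot: [-0.707, -0.0, 0.0, 0.707]
ft_force: [0.6, 0.5, -0.1]
grip_width: 0.043
t 17.57 tcp [ 0.5448 -0.0102  0.1123] q [-0.019  0.407 -0.081  1.083  0.    -0.019] F [-0.6  0.3 -0. ] w 0.0429
[[ 1.  0. -0.]
 [ 0.  0.  1.]
 [ 0. -1.  0.]]
row [0.04, 0.49, -0.01, -0.0, 0.0, 0.0] rows>= 1.0 jaw cur 1.571 -> 1.571
```

View pics/c12.png

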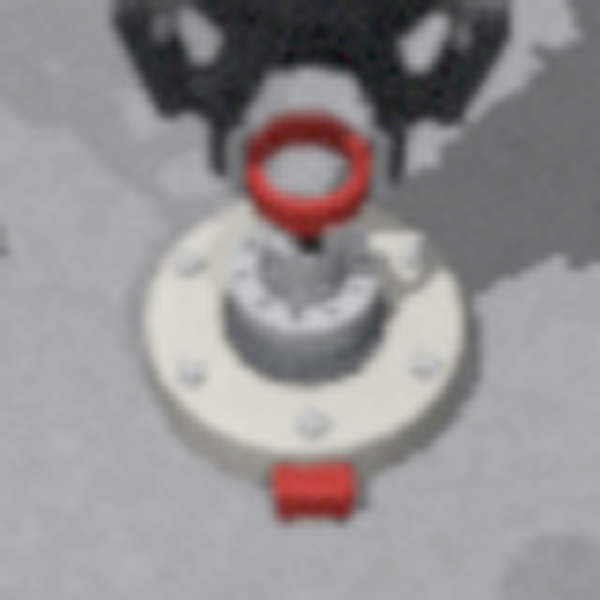

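The spacer, at (307,170) in the crop, is centred over the hub at (305,265). I'm lowering it.

```bash
python3 -m handwheel '[[0.04,0.4,0,0,0,0],[0.04,0.7,0,0,0,0],[0.04,0.9,0,0,0,0],[0.04,1.05,0,0,0,0],[0.04,1.2,0,0,0,0]]'; python3 - <<'E'
from h import *
obs()
E
```

```text
clock: 18.2
eef_pos: [0.5459, -0.0101, 0.082]
tool_rot: [-0.707, -0.0, 0.0, 0.707]
ft_force: [-0.2, -0.5, -0.7]
grip_width: 0.0432
t 18.2 tcp [ 0.5459 -0.0101  0.082 ] q [-0.018  0.439 -0.119  1.013  0.    -0.019] F [-0.2 -0.5 -0.7] w 0.0432
[[ 1.     0.    -0.001]
 [ 0.001  0.     1.   ]
 [ 0.    -1.     0.   ]]
```

```bash
python3 -m handwheel '[[0,0.3,0,0,0,0],[0,0.6,0,0,0,0],[0,0.75,0,0,0,0],[0,0.8,0,0,0,0],[0,0.8,0,0,0,0]]'; python3 - <<'E'
from h import *
obs()
E
python3 -m handwheel '[[0,0,0,0,0,0],[0,0,0,0,0,0],[0,-1,0,0,0,0],[0,-2.2,0,0,0,0],[0,-2.8,0,0,0,0]]' 0.5
python3 - <<'E'
from h import *
s=snap("scene","11");obs(); plan([.5616,.3195,.07],0)
im=255*(np.clip(s["color"][185:265,290:370]/255.,0,1)**.6)
cv2.imwrite("pics/c13.png",cv2.resize(im.astype(np.uint8),(600,600),interpolation=cv2.INTER_CUBIC)[:,:,::-1])
E
```

```text
clock: 18.82
eef_pos: [0.5459, -0.0101, 0.0623]
tool_rot: [-0.707, -0.0, 0.0, 0.707]
ft_force: [0.4, 0.8, 0.1]
grip_width: 0.043
t 18.82 tcp [ 0.5459 -0.0101  0.0623] q [-0.019  0.46  -0.143  0.967  0.    -0.019] F [0.4 0.8 0.1] w 0.043
[[ 1.     0.    -0.001]
 [ 0.001  0.     1.   ]
 [ 0.    -1.     0.   ]]
clock: 19.45
eef_pos: [0.5468, -0.0101, 0.1341]
tool_rot: [0.707, 0.001, 0.001, -0.707]
ft_force: [-0.0, 0.5, 0.1]
grip_width: 0.0638
t 19.5 tcp [ 0.5476 -0.0101  0.1356] q [-0.019  0.388 -0.044  1.133  0.    -0.019] F [ 1.  -0.1  0.2] w 0.0642
[[ 1.     0.005 -0.001]
 [ 0.001 -0.     1.   ]
 [ 0.005 -1.    -0.   ]]
row [0.56, 2.63, 13.19, 0.02, -9.0, 0.02] rows>= 9.0 jaw cur 1.572 -> 3.142
```

View pics/c13.png

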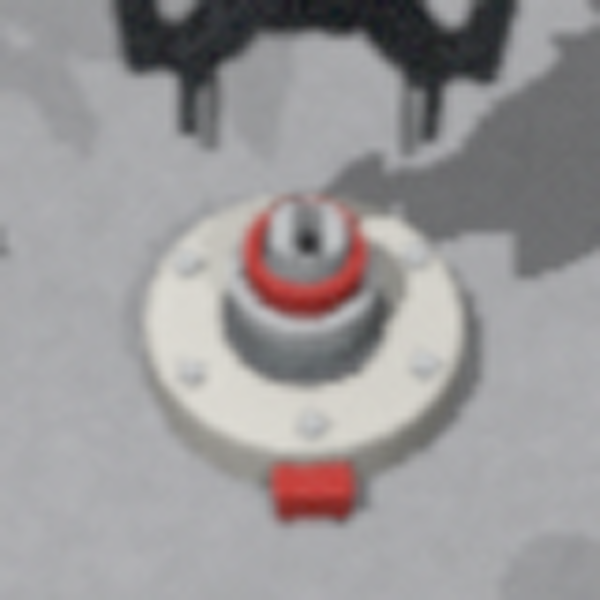

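```bash
python3 -m handwheel '[[0,0,1,0,1,0],[0.1,0.1,2.7,0,2,0],[0.2,0.2,4.4,0,3,0],[0.3,0.3,6,0,4,0],[0.35,0.4,7.6,0,5,0]]';python3 - <<'E'
from h import *
plan([.5616,.3193,.06],0)
E
```

```text
clock: 20.12
eef_pos: [0.554, 0.181, 0.1212]
tool_rot: [0.64, -0.301, 0.3, -0.64]
ft_force: [-0.1, 0.1, 0.2]
grip_width: 0.0642
row [-4.06, 2.45, 3.77, 0.01, 3.97, 0.0] rows>= 4.0 jaw cur 0.693 -> 0.0
```

```bash
python3 -m handwheel '[[-1.4,0.8,1.3,0,1,0],[-2.8,1.6,2.6,0,2,0],[-3.8,2.2,3.5,0,3,0],[-4.06,2.4,3.77,0,3.97,0],[-4.06,2.4,3.77,0,3.97,0]]';python3 -m handwheel '[[0,0,0,0,0,0],[0,0,0,0,0,0],[0,0,0,0,0,0],[0,0,0,0,0,0],[0,0,0,0,0,0]]';python3 - <<'E'
from h import *
s=snap("scene","12");obs();plan([.5616,.3193,.0005],0)
im=255*(np.clip(s["color"][190:270,400:500]/255.,0,1)**.6)
cv2.imwrite("pics/c14.png",cv2.resize(im.astype(np.uint8),(750,600),interpolation=cv2.INTER_CUBIC)[:,:,::-1])
E
```

```text
clock: 20.75
eef_pos: [0.5601, 0.3187, 0.0603]
tool_rot: [0.503, -0.498, 0.497, -0.501]
ft_force: [0.2, -0.3, 0.4]
grip_width: 0.0641
clock: 21.38
eef_pos: [0.5614, 0.3181, 0.0624]
tool_rot: [-0.501, 0.499, -0.499, 0.502]
ft_force: [-0.3, 0.8, 0.4]
grip_width: 0.064
t 21.43 tcp [0.5613 0.3182 0.0624] q [0.516 0.635 0.164 1.1   0.    2.08 ] F [-0.4  0.1 -0.4] w 0.0642
[[ 0.006  0.     1.   ]
 [-1.     0.     0.006]
 [-0.    -1.     0.   ]]
row [-0.05, 2.48, 0.01, -0.0, 0.03, -0.0] rows>= 1.0 jaw cur 0.006 -> -0.0
```

View pics/c14.png

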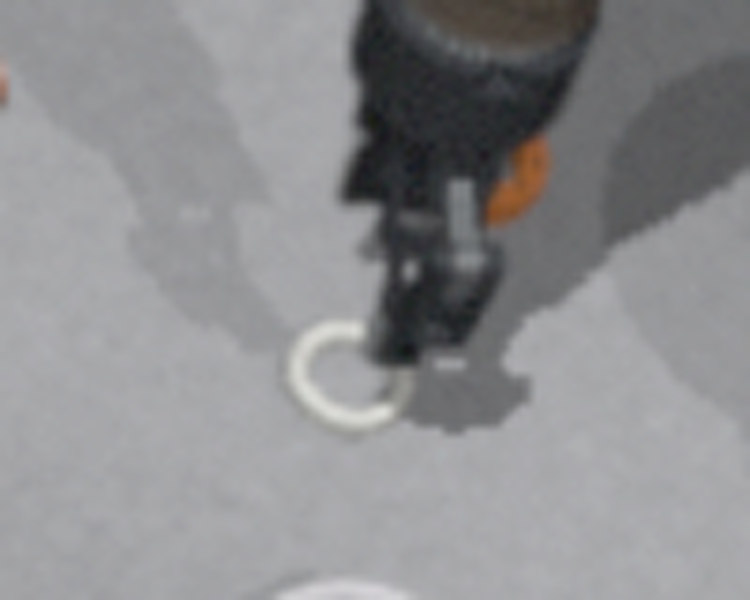

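```bash
python3 -m handwheel '[[-0.05,0.9,0,0,0,0],[-0.05,1.8,0,0,0,0],[-0.05,2.3,0,0,0,0],[-0.05,2.48,0,0,0,0],[-0.05,2.48,0,0,0,0]]';python3 -m handwheel '[[0,0,0,0,0,0],[0,0,0,0,0,0],[0,0,0,0,0,0],[0,0,0,0,0,0],[0,0,0,0,0,0]]' -0.15;  python3 -m handwheel '[[0,0,0,0,0,0],[0,0,0,0,-1,0],[0,0,0,0,-2,0],[0,0,0,0,-3,0],[0,0,0,0,-4,0]]' 0.5; python3 -m handwheel '[[0,0,0,0,-1,0],[0,0,0,0,-2,0],[0,0,0,0,-3,0],[0,0,0,0,-4,0],[0,0,0,0,-4.97,0]]'; python3 -m handwheel '[[0,0,0,0,0,0],[0,0,0,0,0,0],[0,0,0,0,0,0],[0,0,0,0,0,0],[0,0,0,0,0,0]]' -0.15;  python3 - <<'E'
from h import *
obs(); plan([.5457,-.0104,.112],1.5708)
E
```

```text
clock: 22.05
eef_pos: [0.5615, 0.3196, 0.0004]
tool_rot: [-0.501, 0.498, -0.499, 0.502]
ft_force: [-0.2, 0.6, 0.3]
grip_width: 0.0639
clock: 22.68
eef_pos: [0.5623, 0.32, 0.0021]
tool_rot: [-0.5, 0.498, -0.499, 0.502]
ft_force: [-0.6, -0.5, 5.7]
grip_width: 0.0446
clock: 23.3
eef_pos: [0.5611, 0.3194, -0.0]
tool_rot: [0.643, -0.295, 0.295, -0.642]
ft_force: [0.2, -0.5, 0.1]
grip_width: 0.0641
clock: 23.92
eef_pos: [0.5611, 0.3194, -0.0]
tool_rot: [0.707, 0.002, -0.002, -0.707]
ft_force: [0.3, -0.8, 0.0]
grip_width: 0.0639
clock: 24.55
eef_pos: [0.5615, 0.3196, 0.0005]
tool_rot: [-0.707, -0.0, -0.0, 0.707]
ft_force: [0.1, 0.3, 3.0]
grip_width: 0.0446
t 24.55 tcp [5.615e-01 3.196e-01 5.000e-04] q [0.517 0.699 0.103 0.975 0.    0.517] F [0.1 0.3 3. ] w 0.0446
[[ 1.     0.001 -0.   ]
 [ 0.     0.     1.   ]
 [ 0.001 -1.     0.   ]]
row [-0.63, -4.46, -13.2, -0.0, 0.0, 0.0] rows>= 6.0 jaw cur 1.571 -> 1.571
```

```bash
python3 -m handwheel '[[0,-2,0,0,0,0],[0,-4,-0.6,0,0,0],[-0.2,-5,-2.2,0,0,0],[-0.4,-5,-4.6,0,0,0],[-0.5,-5,-6.8,0,0,0]]'; python3 -m handwheel '[[-0.1,0,-2.2,0,0,0],[-0.13,0,-4.4,0,0,0],[-0.13,0.3,-6,0,0,0],[-0.13,0.5,-6.4,0,0,0],[-0.13,0.5,-6.4,0,0,0]]';python3 -m handwheel '[[0,0,0,0,0,0],[0,0,0,0,0,0],[0,0,0,0,0,0],[0,0,0,0,0,0],[0,0,0,0,0,0]]';  python3 - <<'E'
from h import *
s=snap("scene","13");obs(); plan([.5457,-.0103,.10],1.5708)
im=255*(np.clip(s["color"][185:265,290:370]/255.,0,1)**.6)
cv2.imwrite("pics/c15.png",cv2.resize(im.astype(np.uint8),(600,600),interpolation=cv2.INTER_CUBIC)[:,:,::-1])
E
```

```text
clock: 25.18
eef_pos: [0.5483, 0.1479, 0.1253]
tool_rot: [0.707, 0.0, -0.0, -0.707]
ft_force: [0.6, -0.3, 0.4]
grip_width: 0.0445
clock: 25.8
eef_pos: [0.5451, -0.0107, 0.1119]
tool_rot: [-0.707, 0.001, 0.0, 0.707]
ft_force: [0.1, 0.0, -0.8]
grip_width: 0.0448
clock: 26.42
eef_pos: [0.5458, -0.0103, 0.1128]
tool_rot: [0.707, 0.0, -0.0, -0.707]
ft_force: [-0.1, 0.3, 0.1]
grip_width: 0.0446
t 26.48 tcp [ 0.5458 -0.0104  0.1128] q [-0.019  0.409 -0.077  1.085  0.    -0.02 ] F [-0.2 -0.5 -0.5] w 0.0445
[[ 1.     0.    -0.001]
 [ 0.001  0.     1.   ]
 [ 0.    -1.     0.   ]]
row [-0.0, 0.51, 0.0, -0.0, 0.01, 0.0] rows>= 1.0 jaw cur 1.572 -> 1.571
```

View pics/c15.png

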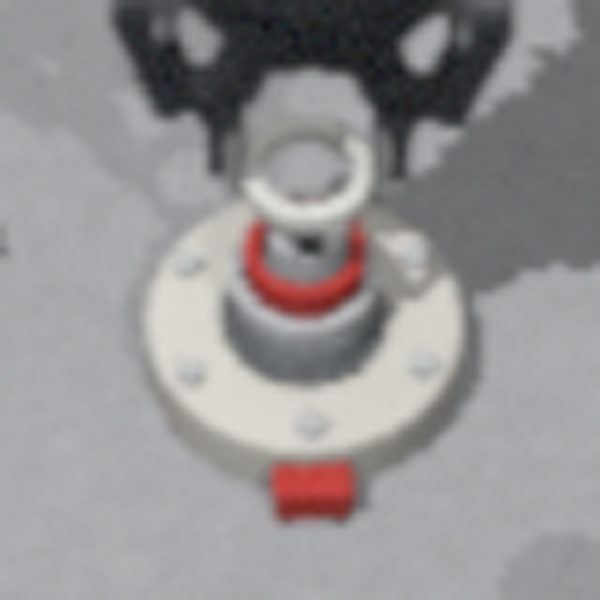

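```bash
python3 -m handwheel '[[0,0.4,0,0,0,0],[0,0.8,0,0,0,0],[0,1.1,0,0,0,0],[0,1.35,0,0,0,0],[0,1.48,0,0,0,0]]'; python3 - <<'E'
from h import *
obs()
E
python3 -m handwheel '[[0,0,0,0,0,0],[0,0,0,0,0,0],[0,-1,0,0,0,0],[0,-2.2,0,0,0,0],[0,-2.8,0,0,0,0]]' 0.5
python3 - <<'E'
from h import *
s=snap("scene","14");obs()
im=255*(np.clip(s["color"][185:265,290:370]/255.,0,1)**.6)
cv2.imwrite("pics/c16.png",cv2.resize(im.astype(np.uint8),(600,600),interpolation=cv2.INTER_CUBIC)[:,:,::-1])
E
```

```text
clock: 27.1
eef_pos: [0.5455, -0.0105, 0.0752]
tool_rot: [0.707, 0.0, -0.001, -0.707]
ft_force: [-0.6, 0.2, 2.4]
grip_width: 0.0448
t 27.1 tcp [ 0.5455 -0.0105  0.0752] q [-0.019  0.446 -0.127  0.998 -0.    -0.02 ] F [-0.6  0.2  2.4] w 0.0448
[[ 1.    -0.001 -0.001]
 [ 0.001 -0.     1.   ]
 [-0.001 -1.    -0.   ]]
clock: 27.72
eef_pos: [0.5469, -0.0106, 0.1478]
tool_rot: [0.707, 0.001, 0.001, -0.707]
ft_force: [0.7, -0.4, 0.0]
grip_width: 0.0636
t 27.77 tcp [ 0.5476 -0.0106  0.1493] q [-0.019  0.378 -0.023  1.165 -0.    -0.02 ] F [ 1.  -0.   0.6] w 0.0639
[[ 1.     0.006 -0.001]
 [ 0.001 -0.     1.   ]
 [ 0.006 -1.    -0.   ]]
```

View pics/c16.png

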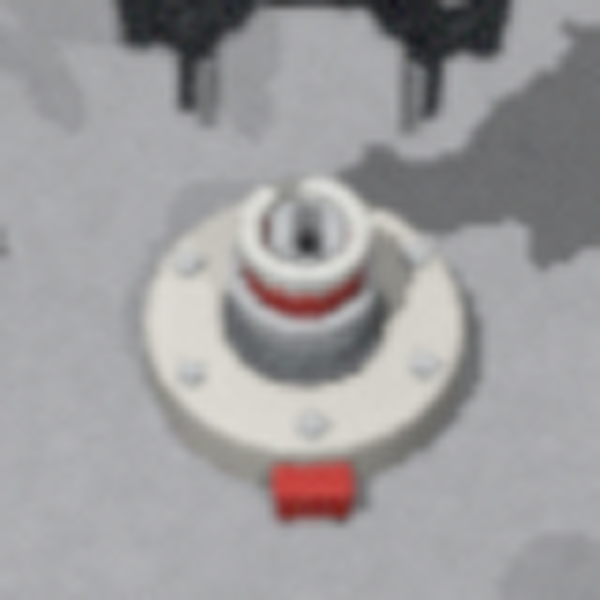

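```bash
python3 - <<'E'
from h import *
c=load("top0"); hsv=cv2.cvtColor(c["color"],cv2.COLOR_RGB2HSV).astype(int)
m=(((hsv[...,0]<10)|(hsv[...,0]>170))&(hsv[...,1]>110)&(hsv[...,2]>110)).astype(np.uint8); sub=m[195:250,370:425]
k=max(cv2.findContours(sub,cv2.RETR_EXTERNAL,cv2.CHAIN_APPROX_NONE)[0],key=cv2.contourArea)
mm=cv2.moments(sub,True); u,v=mm["m10"]/mm["m00"]+370,mm["m01"]/mm["m00"]+195
print(cv2.minAreaRect(k),u,v,ray(c,[(u,v)],.062),ray(c,[(u,v)],.055))
ys,xs=np.nonzero(sub); W=ray(c,np.c_[xs+370.,ys+195.],.062)[:,:2]; w,vv=np.linalg.eigh(np.cov((W-W.mean(0)).T)); print("ext",np.sqrt(12*w),"yaw",np.arctan2(vv[1,1],vv[0,1]))
V=hsv[...,2].astype(float)
ctr=[]
for r in range(257,265):
    wt=np.clip(110-V[r,306:318],0,None); ctr.append((np.sum(wt*np.arange(306,318))/wt.sum(),r))
ctr=np.array(ctr); print(ctr[:,0].round(2)); W=ray(c,ctr,.086); p=np.polyfit(W[:,0],W[:,1],1); print("slot yaw",np.arctan(p[0]),"mean",W.mean(0))
plan([.636,-.184,.09],1.57+.325)
E
```

```text
((27.500001907348633, 21.5), (20.87103271484375, 7.589465618133545), 71.56504821777344) 397.57142857142856 216.51298701298703 [[ 0.63652871 -0.18155785  0.062     ]] [[ 0.6377915  -0.18275994  0.055     ]]
ext [0.01502627 0.04161658] yaw -2.808397821629309
[311.14 311.1  311.15 311.18 311.15 311.15 311.19 311.17]
slot yaw 0.015866413546112148 mean [ 0.54517671 -0.00905091  0.086     ]
row [3.52, 2.39, -6.94, 0.01, -1.85, 0.03] rows>= 4.0 jaw cur 1.571 -> 1.895
```

```bash
python3 -m handwheel '[[0.7,0.3,-1.5,0,-0.4,0],[1.7,0.8,-3.3,0,-0.9,0],[2.7,1.5,-5.2,0,-1.4,0],[3.4,2,-6.7,0,-1.87,0],[3.5,2.1,-6.9,0,-1.87,0]]' -0.1;python3 -m handwheel '[[0,0,0,0,0,0],[0,0,0,0,0,0],[0,0,0,0,0,0],[0,0,0,0,0,0],[0,0,0,0,0,0]]';  python3 - <<'E'
from h import *
s=snap("scene","15");c=snap("top","15");obs(); plan([.636,-.1835,.06],1.90)
im=255*(np.clip(s["color"][200:280,220:320]/255.,0,1)**.6);im2=255*(np.clip(c["color"][180:260,350:450]/255.,0,1)**.6)
cv2.imwrite("pics/c17.png",np.hstack([cv2.resize(i.astype(np.uint8),(400,320),interpolation=cv2.INTER_CUBIC)[:,:,::-1] for i in (im,im2)]))
E
```

```text
clock: 28.4
eef_pos: [0.6328, -0.1855, 0.0904]
tool_rot: [-0.698, -0.113, 0.115, 0.698]
ft_force: [0.1, 0.2, 0.0]
grip_width: 0.0386
clock: 29.02
eef_pos: [0.6335, -0.1825, 0.0937]
tool_rot: [0.698, 0.116, -0.115, -0.698]
ft_force: [0.2, -0.4, -1.1]
grip_width: 0.0385
t 29.12 tcp [ 0.6334 -0.1828  0.0934] q [-0.281  0.637  0.253  1.187 -0.    -0.608] F [-0.6 -0.6  0.1] w 0.0385
[[ 0.947  0.    -0.322]
 [ 0.322 -0.     0.947]
 [ 0.    -1.    -0.   ]]
row [0.09, 1.34, -0.06, 0.0, -0.01, 0.0] rows>= 1.0 jaw cur 1.898 -> 1.9
```

View pics/c17.png

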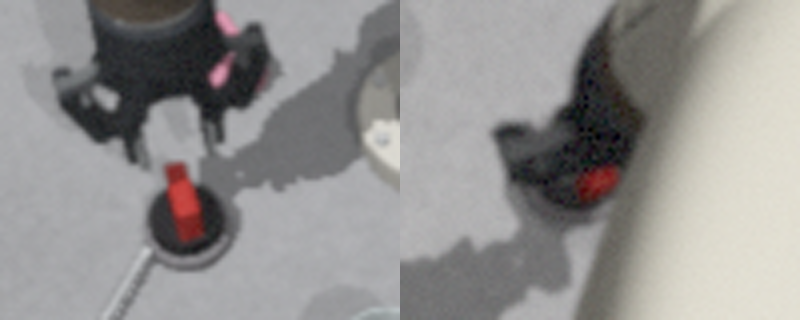

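```bash
python3 -m handwheel '[[0.09,0.6,-0.06,0,0,0],[0.09,1.2,-0.06,0,0,0],[0.09,1.7,-0.06,0,0,0],[0.09,2.1,-0.06,0,0,0],[0.09,2.36,-0.06,0,0,0]]'; python3 - <<'E'
from h import *
s=snap("scene","16");obs()
im=255*(np.clip(s["color"][200:280,220:320]/255.,0,1)**.6)
cv2.imwrite("pics/c18.png",cv2.resize(im.astype(np.uint8),(750,600),interpolation=cv2.INTER_CUBIC)[:,:,::-1])
E
```

```text
clock: 29.75
eef_pos: [0.6356, -0.1836, 0.0332]
tool_rot: [-0.697, -0.115, 0.115, 0.698]
ft_force: [-0.4, 0.3, 0.6]
grip_width: 0.0384
t 29.8 tcp [ 0.6353 -0.1834  0.0325] q [-0.281  0.694  0.189  1.068  0.    -0.608] F [-0.1  0.2 -0.7] w 0.0386
[[ 0.947 -0.002 -0.321]
 [ 0.321  0.001  0.947]
 [-0.002 -1.     0.001]]
```

View pics/c18.png

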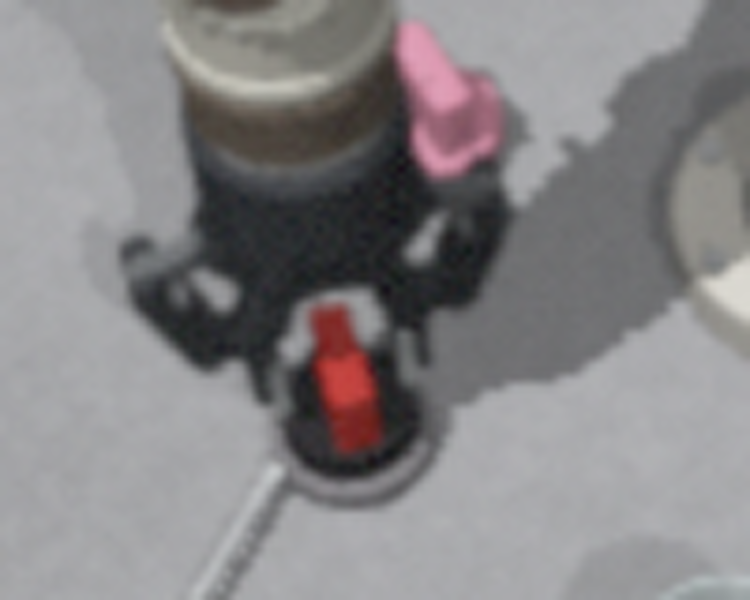

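```bash
python3 -m handwheel '[[0,0,0,0,0,0],[0,0,0,0,0,0],[0,0,0,0,0,0],[0,0,0,0,0,0],[0,0,0,0,0,0]]' -1; python3 -m handwheel '[[0,-0.5,0,0,0,0],[0,-1.2,0,0,0,0],[0,-2,0,0,0,0],[0,-2.4,0,0,0,0],[0,-2.4,0,0,0,0]]'; python3 - <<'E'
from h import *
s=snap("scene","17");o=obs();print(o["ft_torque"])
im=255*(np.clip(s["color"][200:280,220:320]/255.,0,1)**.6)
cv2.imwrite("pics/c19.png",cv2.resize(im.astype(np.uint8),(750,600),interpolation=cv2.INTER_CUBIC)[:,:,::-1])
E
```

```text
clock: 30.42
eef_pos: [0.6363, -0.1838, 0.0348]
tool_rot: [0.698, 0.115, -0.115, -0.698]
ft_force: [0.8, -1.2, 1.6]
grip_width: 0.0151
clock: 31.05
eef_pos: [0.6369, -0.1839, 0.096]
tool_rot: [0.698, 0.116, -0.114, -0.697]
ft_force: [0.8, 0.5, -1.5]
grip_width: 0.0152
t 31.1 tcp [ 0.6362 -0.1837  0.0948] q [-0.281  0.641  0.264  1.193 -0.    -0.608] F [-0.5 -0.3 -1.2] w 0.0151
[[ 0.947  0.001 -0.321]
 [ 0.321 -0.     0.947]
 [ 0.001 -1.    -0.001]]
[ 0.03658577  0.0017721  -0.01531254]
```

View pics/c19.png

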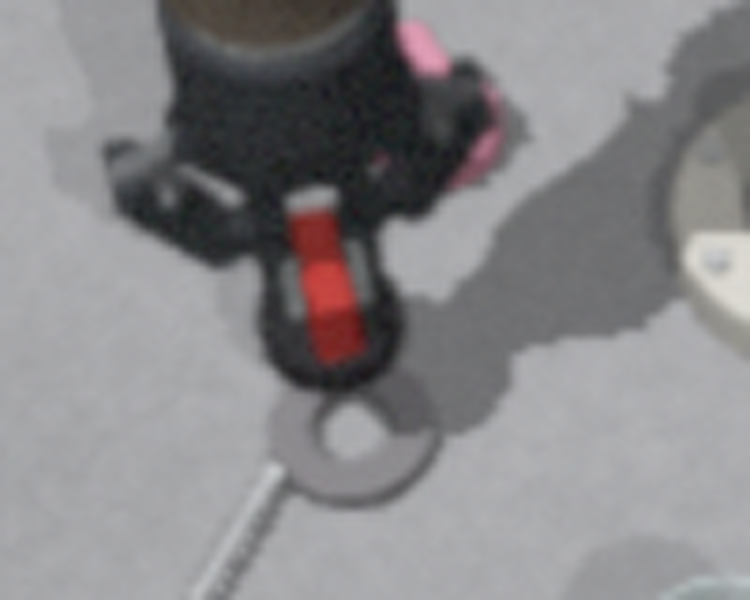

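```bash
python3 - <<'E'
from h import *
plan([.5457,-.0104,.14],1.587)
E
```

```text
row [-1.2, -1.81, 7.73, 0.0, 1.78, 0.0] rows>= 4.0 jaw cur 1.898 -> 1.587
```

```bash
python3 -m handwheel '[[0,-1.2,1,0,0.3,0],[-0.4,-1.8,2.8,0,0.8,0],[-0.8,-1.8,5,0,1.3,0],[-1.1,-1.8,7,0,1.78,0],[-1.2,-1.8,7.73,0,1.78,0]]';python3 -m handwheel '[[0,0,0,0,0,0],[0,0,0,0,0,0],[0,0,0,0,0,0],[0,0,0,0,0,0],[0,0,0,0,0,0]]';  python3 - <<'E'
from h import *
s=snap("scene","18");c=snap("top","18");obs(); plan([.5457,-.0104,.12],1.587)
im=255*(np.clip(s["color"][170:250,290:370]/255.,0,1)**.6);im2=255*(np.clip(c["color"][180:260,355:435]/255.,0,1)**.6)
cv2.imwrite("pics/c20.png",np.hstack([cv2.resize(i.astype(np.uint8),(400,400),interpolation=cv2.INTER_CUBIC)[:,:,::-1] for i in (im,im2)]))
E
```

```text
clock: 31.72
eef_pos: [0.5433, -0.0081, 0.1385]
tool_rot: [-0.707, -0.006, 0.008, 0.707]
ft_force: [-0.0, 0.5, -0.9]
grip_width: 0.0147
clock: 32.35
eef_pos: [0.5457, -0.0109, 0.1391]
tool_rot: [-0.707, -0.005, 0.006, 0.707]
ft_force: [0.6, -0.3, -1.5]
grip_width: 0.015
t 32.45 tcp [ 0.5456 -0.0106  0.1392] q [-0.019  0.386 -0.038  1.147 -0.    -0.035] F [-0.4 -0.1 -0.5] w 0.0155
[[ 1.    -0.    -0.016]
 [ 0.016 -0.     1.   ]
 [-0.    -1.    -0.   ]]
row [0.0, 0.77, 0.01, 0.0, -0.0, -0.0] rows>= 1.0 jaw cur 1.587 -> 1.587
```

View pics/c20.png

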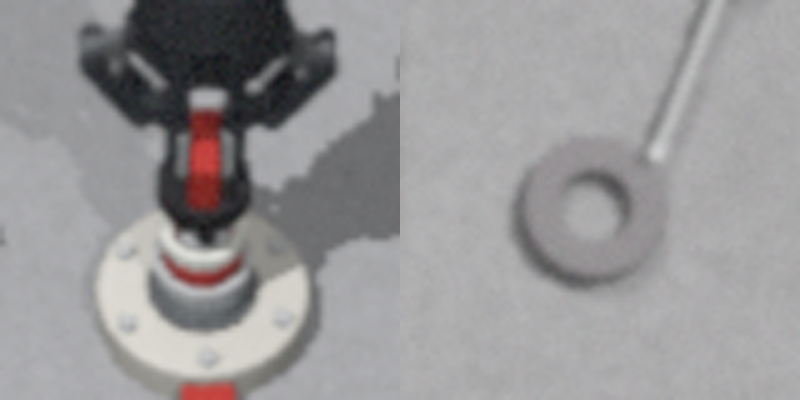

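```bash
python3 - <<'E'
from h import *
c=load("top18")
g=cv2.GaussianBlur(cv2.cvtColor(c["color"],cv2.COLOR_RGB2HSV)[...,2].astype(np.float32),(0,0),.7)
print(ray(c,[(393.8,221)],.012),ray(c,[(394.2,221.4)],.012))
g=c["color"].astype(int); 
print(cv2.cvtColor(c["color"],cv2.COLOR_RGB2HSV)[221,374:414].tolist())
d=(c["color"][...,0].astype(int)-c["color"][...,1]) # slight warm tint
print(d[221,374:414]);print(d[200:242,394])
E
```

```text
[[ 0.635841   -0.18196428  0.012     ]] [[ 0.63498345 -0.18279807  0.012     ]]
[[150, 8, 136], [150, 2, 131], [60, 2, 118], [60, 3, 89], [120, 4, 69], [150, 7, 71], [165, 6, 89], [162, 12, 104], [163, 17, 107], [150, 5, 104], [150, 5, 103], [150, 2, 106], [140, 7, 106], [105, 5, 109], [150, 2, 117], [130, 6, 129], [0, 0, 134], [120, 4, 137], [150, 2, 131], [120, 2, 134], [120, 2, 130], [120, 4, 131], [120, 2, 124], [165, 5, 112], [135, 6, 84], [30, 4, 64], [173, 16, 62], [170, 9, 81], [160, 8, 100], [162, 12, 108], [140, 7, 105], [168, 12, 108], [135, 5, 102], [156, 12, 105], [150, 2, 111], [135, 4, 126], [150, 4, 131], [140, 6, 132], [135, 4, 129], [45, 4, 128]]
[ 4  1 -1 -1  0  2  2  5  7  2  2  1  2 -1  1  1  0  0  1  0  0  0  0  2
  1  0  4  3  3  5  2  5  1  5  1  1  2  2  1 -1]
[ 1 -1  2  1  0 -2  3  2  4  5  5  5  4  2  1  0  2  1  1  0  1  0  0  3
  0  2  1  2  2  4  5  3  3  5  4  1  1  1  1  2  1  0]
```

```bash
python3 -m handwheel '[[0,0.3,0,0,0,0],[0,0.6,0,0,0,0],[0,0.8,0,0,0,0],[0,0.9,0,0,0,0],[0,1,0,0,0,0]]';  python3 - <<'E'
from h import *
obs()
E
python3 -m handwheel '[[0,0.04,0,0,0,0],[0,0.08,0,0,0,0],[0,0.12,0,0,0,0],[0,0.16,0,0,0,0],[0,0.2,0,0,0,0]]';  python3 - <<'E'
from h import *
s=snap("scene","19");o=obs();print(o["ft_torque"])
im=255*(np.clip(s["color"][185:245,300:360]/255.,0,1)**.6)
cv2.imwrite("pics/c21.png",cv2.resize(im.astype(np.uint8),(600,600),interpolation=cv2.INTER_CUBIC)[:,:,::-1])
E
```

```text
clock: 33.08
eef_pos: [0.5456, -0.0102, 0.1141]
tool_rot: [-0.707, -0.006, 0.006, 0.707]
ft_force: [0.5, -1.0, -0.8]
grip_width: 0.015
t 33.08 tcp [ 0.5456 -0.0102  0.1141] q [-0.019  0.407 -0.076  1.088  0.    -0.035] F [ 0.5 -1.  -0.8] w 0.015
[[ 1.     0.    -0.017]
 [ 0.017  0.     1.   ]
 [ 0.    -1.     0.   ]]
clock: 33.7
eef_pos: [0.5455, -0.0103, 0.1092]
tool_rot: [0.707, 0.006, -0.006, -0.707]
ft_force: [-0.0, -1.2, -1.2]
grip_width: 0.0152
t 33.75 tcp [ 0.5454 -0.0103  0.1091] q [-0.019  0.412 -0.083  1.076 -0.    -0.035] F [-0.9  1.  -1.6] w 0.0148
[[ 1.    -0.    -0.016]
 [ 0.016 -0.     1.   ]
 [-0.    -1.    -0.   ]]
[0.0057329  0.02426714 0.01941441]
```

View pics/c21.png

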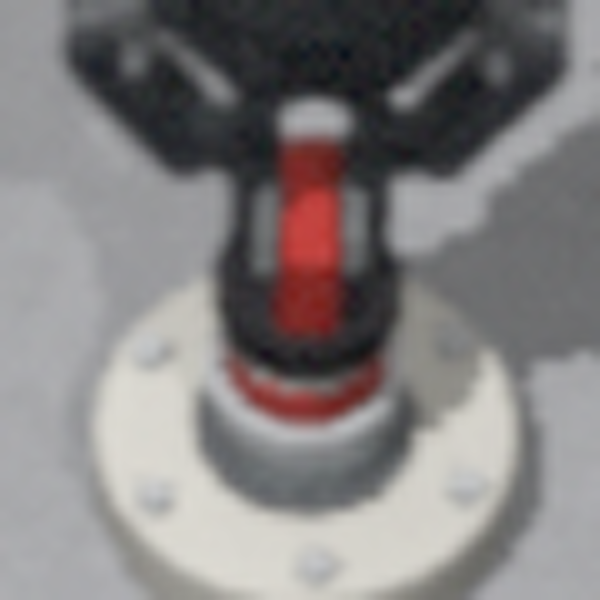

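Nothing resists at TCP z 0.109, so the head should be entering the slot. I'm carrying on down in small steps and watching for the spring force.

```bash
python3 -m handwheel '[[0,0.04,0,0,0,0],[0,0.08,0,0,0,0],[0,0.12,0,0,0,0],[0,0.16,0,0,0,0],[0,0.2,0,0,0,0]]';  python3 - <<'E'
from h import *
o=obs();print(o["ft_torque"])
E
```

```text
clock: 34.38
eef_pos: [0.5457, -0.0103, 0.1046]
tool_rot: [-0.707, -0.006, 0.006, 0.707]
ft_force: [-1.5, -0.2, 3.0]
grip_width: 0.015
t 34.38 tcp [ 0.5457 -0.0103  0.1046] q [-0.019  0.416 -0.09   1.065  0.    -0.035] F [-1.5 -0.2  3. ] w 0.015
[[ 1.     0.001 -0.016]
 [ 0.016  0.     1.   ]
 [ 0.001 -1.     0.   ]]
[0.02372642 0.26847529 0.03581625]
```

```bash
python3 -m handwheel '[[0,0.03,0,0,0,0],[0,0.06,0,0,0,0],[0,0.09,0,0,0,0],[0,0.12,0,0,0,0],[0,0.12,0,0,0,0]]';  python3 - <<'E'
from h import *
o=obs();print(o["ft_torque"])
E
```

```text
clock: 35.0
eef_pos: [0.5457, -0.0103, 0.1015]
tool_rot: [0.707, 0.006, -0.006, -0.707]
ft_force: [-0.9, -0.1, 5.6]
grip_width: 0.0149
t 35.0 tcp [ 0.5457 -0.0103  0.1015] q [-0.019  0.419 -0.094  1.058 -0.    -0.035] F [-0.9 -0.1  5.6] w 0.0149
[[ 1.     0.001 -0.016]
 [ 0.016 -0.     1.   ]
 [ 0.001 -1.    -0.   ]]
[0.01267692 0.4047783  0.01713328]
```

```bash
python3 -m handwheel '[[0,0.06,0,0,0,0],[0,0.12,0,0,0,0],[0,0.18,0,0,0,0],[0,0.22,0,0,0,0],[0,0.22,0,0,0,0]]';  python3 - <<'E'
from h import *
o=obs();print(o["ft_torque"])
E
```

```text
clock: 35.62
eef_pos: [0.5458, -0.0103, 0.0967]
tool_rot: [0.707, 0.006, -0.005, -0.707]
ft_force: [-2.3, -0.6, 10.0]
grip_width: 0.0149
t 35.62 tcp [ 0.5458 -0.0103  0.0967] q [-0.019  0.423 -0.101  1.046 -0.    -0.035] F [-2.3 -0.6 10. ] w 0.0149
[[ 1.     0.001 -0.016]
 [ 0.016 -0.     1.   ]
 [ 0.001 -1.    -0.   ]]
[ 0.00291694  0.60662611 -0.04019471]
```

```bash
python3 -m handwheel '[[0,0,0,0,0.5,0],[0,0,0,0,1,0],[0,0,0,0,1.5,0],[0,0,0,0,2,0],[0,0,0,0,2.5,0]]';  python3 - <<'E'
from h import *
o=obs();print(o["ft_torque"])
E
```

```text
clock: 36.25
eef_pos: [0.5466, -0.0096, 0.097]
tool_rot: [-0.691, 0.147, -0.149, 0.692]
ft_force: [-1.0, 1.4, 8.6]
grip_width: 0.0152
t 36.25 tcp [ 0.5466 -0.0096  0.097 ] q [-1.800e-02  4.230e-01 -1.000e-01  1.045e+00  1.000e-03  4.040e-01] F [-1.   1.4  8.6] w 0.0152
[[ 0.912  0.003  0.409]
 [-0.409  0.001  0.912]
 [ 0.002 -1.     0.002]]
[0.40849178 0.41634064 0.12397829]
```

```bash
python3 -m handwheel '[[0,0,0,0,0.8,0],[0,0,0,0,1.6,0],[0,0,0,0,2.4,0],[0,0,0,0,3.2,0],[0,0,0,0,4,0]]';python3 -m handwheel '[[0,0,0,0,0.8,0],[0,0,0,0,1.6,0],[0,0,0,0,2.4,0],[0,0,0,0,2.5,0],[0,0,0,0,2.5,0]]';  python3 - <<'E'
from h import *
o=obs();print(o["ft_torque"])
s=snap("scene","20")
im=255*(np.clip(s["color"][185:245,300:360]/255.,0,1)**.6)
cv2.imwrite("pics/c22.png",cv2.resize(im.astype(np.uint8),(600,600),interpolation=cv2.INTER_CUBIC)[:,:,::-1])
E
```

```text
clock: 36.88
eef_pos: [0.5477, -0.0084, 0.0973]
tool_rot: [-0.597, 0.375, -0.377, 0.601]
ft_force: [0.6, 6.1, 8.5]
grip_width: 0.0151
clock: 37.5
eef_pos: [0.5491, -0.0082, 0.0977]
tool_rot: [-0.501, 0.494, -0.496, 0.508]
ft_force: [2.7, 5.0, 7.4]
grip_width: 0.0149
t 37.5 tcp [ 0.5491 -0.0082  0.0977] q [-0.017  0.423 -0.098  1.042  0.004  1.535] F [2.7 5.  7.4] w 0.0149
[[ 0.018  0.008  1.   ]
 [-1.     0.004  0.018]
 [-0.004 -1.     0.008]]
[ 1.18339853 -0.59263451  0.08773112]
```

View pics/c22.png

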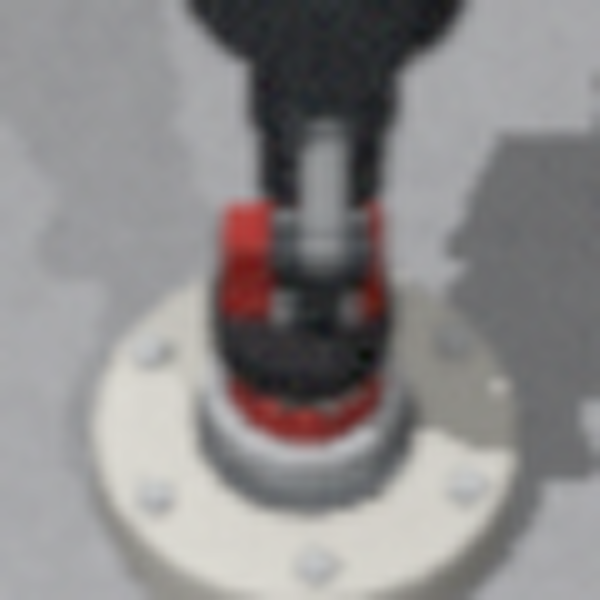

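```bash
python3 -m handwheel '[[-0.04,0,0.07,0,0,0],[-0.08,0,0.12,0,0,0],[-0.1,-0.08,0.14,0,0,0],[-0.1,-0.16,0.14,0,0,0],[-0.1,-0.22,0.14,0,0,0]]';  python3 - <<'E'
from h import *
o=obs();print(o["ft_torque"])
E
```

```text
clock: 38.17
eef_pos: [0.5495, -0.0077, 0.1017]
tool_rot: [-0.504, 0.495, -0.496, 0.504]
ft_force: [0.4, 0.2, 4.6]
grip_width: 0.0151
t 38.17 tcp [ 0.5495 -0.0077  0.1017] q [-0.014  0.425 -0.084  1.061 -0.     1.54 ] F [0.4 0.2 4.6] w 0.0151
[[ 0.017  0.001  1.   ]
 [-1.    -0.     0.017]
 [ 0.    -1.     0.001]]
[0.00958751 0.09326997 0.08316695]
```

```bash
python3 -m handwheel '[[0,-0.02,0,0,0,0],[0,-0.04,0,0,0,0],[0,-0.06,0,0,0,0],[0,-0.06,0,0,0,0],[0,-0.06,0,0,0,0]]';  python3 - <<'E'
from h import *
o=obs();print(o["ft_torque"])
s=snap("scene","21"); obs()
im=255*(np.clip(s["color"][185:245,300:360]/255.,0,1)**.6)
cv2.imwrite("pics/c23.png",cv2.resize(im.astype(np.uint8),(600,600),interpolation=cv2.INTER_CUBIC)[:,:,::-1])
E
```

```text
clock: 38.8
eef_pos: [0.5494, -0.0077, 0.1027]
tool_rot: [-0.504, 0.496, -0.496, 0.504]
ft_force: [1.8, 0.9, 1.4]
grip_width: 0.0152
t 38.8 tcp [ 0.5494 -0.0077  0.1027] q [-0.014  0.424 -0.082  1.064  0.     1.54 ] F [1.8 0.9 1.4] w 0.0152
[[ 0.016  0.001  1.   ]
 [-1.     0.     0.016]
 [-0.    -1.     0.001]]
[-0.03781155 -0.50795927 -0.00478899]
t 38.85 tcp [ 0.5494 -0.0077  0.1027] q [-0.014  0.424 -0.082  1.064  0.     1.54 ] F [ 2.6 -0.6  1.3] w 0.015
[[ 0.016  0.001  1.   ]
 [-1.     0.     0.016]
 [-0.    -1.     0.001]]
```

View pics/c23.png

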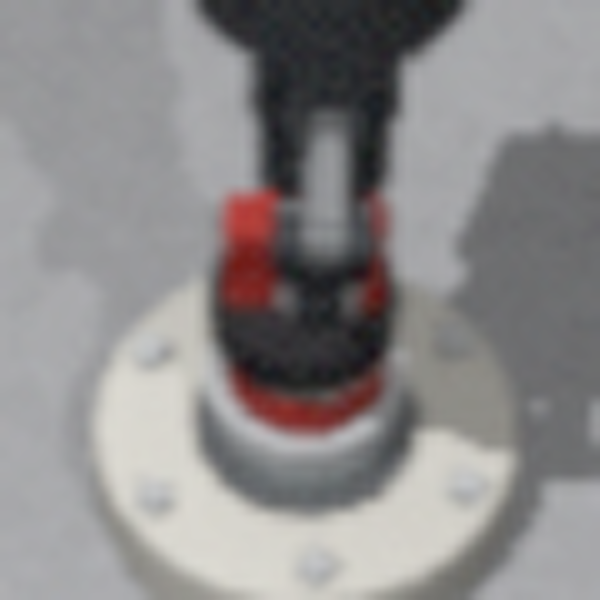

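```bash
python3 -m handwheel '[[0,-0.02,0,0,0,0],[0,-0.04,0,0,0,0],[0,-0.04,0,0,0,0],[0,-0.04,0,0,0,0],[0,-0.04,0,0,0,0]]';  python3 - <<'E'
from h import *
o=obs();print(o["ft_torque"])
E
```

```text
clock: 39.48
eef_pos: [0.5493, -0.0077, 0.1028]
tool_rot: [-0.504, 0.496, -0.496, 0.504]
ft_force: [5.5, 0.2, -5.7]
grip_width: 0.0151
t 39.48 tcp [ 0.5493 -0.0077  0.1028] q [-0.014  0.424 -0.081  1.065  0.     1.54 ] F [ 5.5  0.2 -5.7] w 0.0151
[[ 0.016 -0.     1.   ]
 [-1.     0.     0.016]
 [-0.    -1.    -0.   ]]
[-0.09952327 -1.29152694  0.04958905]
```

```bash
python3 -m handwheel '[[0,0.03,0.0,0,0,0],[0,0.05,0,0,0,0],[0,0.05,0,0,0,0],[0,0.05,0,0,0,0],[0,0.05,0,0,0,0]]';  python3 - <<'E'
from h import *
o=obs();print(o["ft_torque"])
E
python3 -m handwheel '[[0,0,0,0,0,0],[0,0,0,0,0,0],[0,0,0,0,0,0],[0,-0.6,0,0,0,0],[0,-1.5,0,0,0,0]]' -0.1
python3 -m handwheel '[[0,-1,0,0,0,0],[0,-2.5,-0.5,0,0,0],[0,-3,-2,0,0,0],[0,-3,-4,0,0,0],[0,-3,-6,0,0,0]]'
python3 - <<'E'
from h import *
obs()
s=snap("scene","22");c=snap("top","22")
im=[255*(np.clip(k/255.,0,1)**.6) for k in (s["color"][185:245,300:360],c["color"][233:293,282:342])]
cv2.imwrite("pics/c24.png",np.hstack([cv2.resize(i.astype(np.uint8),(400,400),interpolation=cv2.INTER_CUBIC)[:,:,::-1] for i in im]))
E
```

```text
clock: 40.1
eef_pos: [0.5493, -0.0077, 0.1028]
tool_rot: [-0.504, 0.496, -0.496, 0.504]
ft_force: [4.3, 1.3, 0.2]
grip_width: 0.0149
t 40.1 tcp [ 0.5493 -0.0077  0.1028] q [-0.014  0.424 -0.082  1.064 -0.     1.54 ] F [4.3 1.3 0.2] w 0.0149
[[ 0.016  0.001  1.   ]
 [-1.    -0.     0.016]
 [ 0.    -1.     0.001]]
[-0.01439057 -1.01931508  0.08640184]
clock: 40.72
eef_pos: [0.5483, -0.0077, 0.1406]
tool_rot: [0.504, -0.496, 0.495, -0.504]
ft_force: [-0.1, 0.1, 0.3]
grip_width: 0.038
clock: 41.35
eef_pos: [0.3979, -0.0102, 0.2163]
tool_rot: [-0.504, 0.495, -0.496, 0.505]
ft_force: [0.7, -0.2, 0.6]
grip_width: 0.038
t 41.35 tcp [ 0.3979 -0.0102  0.2163] q [-0.026  0.045 -0.266  1.258 -0.     1.529] F [ 0.7 -0.2  0.6] w 0.038
[[ 0.016  0.002  1.   ]
 [-1.    -0.     0.016]
 [ 0.    -1.     0.002]]
```

View pics/c24.png

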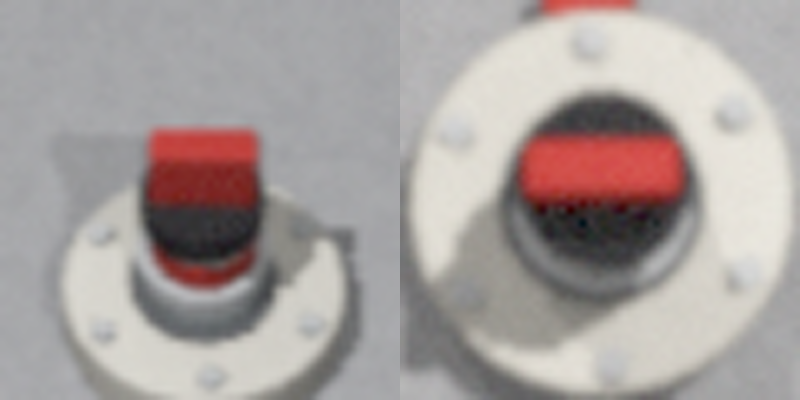

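```bash
python3 - <<'E'
from h import *
s=load("scene22");c=load("top22");a=load("scene14")
im=[255*(np.clip(k/255.,0,1)**.6) for k in (a["color"][200:236,314:348],s["color"][200:236,314:348])]
cv2.imwrite("pics/c25.png",np.hstack([cv2.resize(i.astype(np.uint8),(400,424),interpolation=cv2.INTER_NEAREST)[:,:,::-1] for i in im]))
for i in range(212,232): print(i,s["color"][i,329:332].tolist(),a["color"][i,329:332].tolist())
print("bar",ray(c,[(311.9,257.8)],.13),"hub cam",[.545,-.0087])
for z in (.08,.07,.054,.04): print(z,proj(s,[[.5457+.024,-.0103,z]]),proj(s,[[.5457+.026,-.0103,z]]))
E
```

```text
212 [[80, 12, 10], [81, 15, 13], [78, 9, 9]] [[107, 109, 111], [96, 96, 97], [104, 105, 106]]
213 [[78, 12, 11], [79, 12, 12], [77, 10, 10]] [[96, 99, 100], [76, 78, 79], [80, 81, 83]]
214 [[77, 14, 12], [76, 13, 14], [74, 10, 8]] [[91, 92, 94], [70, 71, 73], [75, 77, 79]]
215 [[51, 14, 14], [50, 11, 12], [53, 13, 11]] [[85, 87, 88], [54, 54, 55], [54, 56, 57]]
216 [[27, 17, 18], [27, 15, 20], [28, 17, 18]] [[68, 70, 71], [31, 30, 32], [31, 31, 32]]
217 [[18, 17, 17], [19, 17, 20], [17, 17, 17]] [[63, 65, 66], [19, 19, 20], [20, 20, 20]]
218 [[18, 17, 18], [19, 19, 21], [21, 22, 23]] [[86, 87, 88], [41, 42, 42], [37, 38, 39]]
219 [[17, 18, 18], [19, 18, 20], [19, 19, 21]] [[105, 106, 107], [104, 105, 106], [101, 102, 103]]
220 [[20, 19, 19], [17, 16, 18], [21, 19, 20]] [[165, 166, 161], [158, 159, 156], [155, 156, 151]]
221 [[16, 15, 16], [12, 11, 12], [12, 13, 14]] [[194, 197, 190], [190, 192, 186], [192, 194, 187]]
222 [[13, 13, 15], [12, 9, 12], [10, 10, 12]] [[155, 156, 151], [151, 153, 147], [150, 152, 145]]
223 [[10, 9, 10], [12, 12, 10], [12, 12, 13]] [[123, 117, 114], [115, 1
[... 420 characters left out ...]
, 79], [106, 75, 76]] [[149, 146, 148], [148, 141, 144], [144, 138, 140]]
229 [[145, 141, 144], [142, 137, 139], [140, 135, 137]] [[113, 115, 117], [111, 113, 115], [110, 112, 113]]
230 [[111, 113, 115], [111, 112, 114], [108, 109, 112]] [[87, 88, 90], [86, 88, 91], [85, 86, 87]]
231 [[85, 86, 88], [83, 84, 86], [82, 83, 86]] [[74, 78, 80], [78, 81, 84], [74, 78, 80]]
bar [[ 0.546726   -0.01156762  0.13      ]] hub cam [0.545, -0.0087]
0.08 [[330.29973676 222.64722738]] [[330.28311604 223.25210941]]
0.07 [[330.22065636 224.77354518]] [[330.20405741 225.37649568]]
0.054 [[330.09605523 228.12122605]] [[330.07949298 228.72107351]]
0.04 [[329.98893281 230.99676553]] [[329.97240447 231.59388718]]
```

View pics/c25.png

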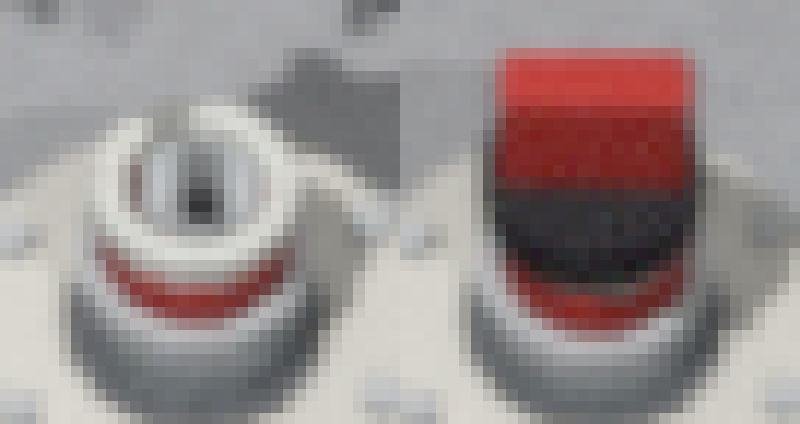

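```bash
python3 - <<'E'
from h import *
c=load("top22");s=load("scene22")
for n,cam,(u0,u1,v0,v1),th in (("top",c,(290,335,240,285),110),("scene",s,(310,350,195,222),100)):
    h=cv2.cvtColor(cam["color"],cv2.COLOR_RGB2HSV).astype(int)[v0:v1,u0:u1]
    m=((h[...,0]<10)|(h[...,0]>170))&(h[...,1]>110)&(h[...,2]>th)
    ys,xs=np.nonzero(m); p=(xs.mean()+u0,ys.mean()+v0)
    W=ray(cam,np.c_[xs+u0,ys+v0].astype(float),.13)
    # true key axis if at hub: expected pixel
    print(n,np.round(p,2),ray(cam,[p],.13).round(4),"expected px if at hub true",proj(cam,[[.5457,-.0103,.13]]).round(2),"ext",np.ptp(W,axis=0).round(4))
# black cap circle (top)
V=cv2.cvtColor(c["color"],cv2.COLOR_RGB2HSV)[...,2]; S=cv2.cvtColor(c["color"],cv2.COLOR_RGB2HSV)[...,1]
m=((V<60)|((S>120))).astype(np.uint8); m[:246]=0;m[284:]=0;m[:,:294]=0;m[:,332:]=0
k=max(cv2.findContours(m,cv2.RETR_EXTERNAL,cv2.CHAIN_APPROX_NONE)[0],key=cv2.contourArea); e=cv2.fitEllipse(k)
print(e,ray(c,[e[0]],.09).round(4))
E
```

```text
top [311.88 257.47] [[ 0.5473 -0.0115  0.13  ]] expected px if at hub true [[311.21 258.35]] ext [0.0131 0.0423 0.    ]
scene [330.08 206.52] [[ 0.5531 -0.0123  0.13  ]] expected px if at hub true [[330.91 204.32]] ext [0.0179 0.0423 0.    ]
((311.5685119628906, 260.37835693359375), (24.81597137451172, 26.130008697509766), 68.07077026367188) [[ 0.5451 -0.01    0.09  ]]
```

```bash
python3 - <<'E'
from h import *
plan([.5462,-.0103,.15],1.5708)
E
python3 -m handwheel '[[0,0,1.2,0,-1,0],[0,0.5,2.4,0,-2,0],[0,1,3.6,0,-3,0],[0,1.5,4.8,0,-4,0],[0,2,5.6,0,-5,0]]' 0.5; python3 - <<'E'
from h import *
plan([.5462,-.0103,.15],1.5708)
E
```

```text
row [0.1, 2.59, 6.12, 0.02, -8.91, -0.02] rows>= 9.0 jaw cur 0.016 -> 1.571
clock: 42.08
eef_pos: [0.5413, -0.0078, 0.1654]
tool_rot: [-0.667, 0.234, -0.235, 0.667]
ft_force: [-0.5, 0.0, 0.2]
grip_width: 0.064
row [0.21, 0.62, 0.04, -0.0, -3.87, 0.01] rows>= 4.0 jaw cur 0.895 -> 1.571
```

```bash
python3 -m handwheel '[[0.2,0,0,0,-1,0],[0.2,0.2,0,0,-2,0],[0.2,0.4,0,0,-3,0],[0.2,0.6,0,0,-3.9,0],[0.2,0.6,0,0,-3.9,0]]'; python3 -m handwheel '[[0,0,0,0,0,0],[0,0,0,0,0,0],[0,0,0,0,0,0],[0,0,0,0,0,0],[0,0,0,0,0,0]]'; python3 - <<'E'
from h import *
s=snap("scene","23")
obs();plan([.5462,-.0103,.106],1.58)
cv2.imwrite("pics/c26.png",cv2.resize(s["color"][180:240,300:360],(500,500),interpolation=cv2.INTER_CUBIC)[:,:,::-1])
E
```

```text
clock: 42.7
eef_pos: [0.5434, -0.011, 0.1503]
tool_rot: [-0.707, 0.001, -0.001, 0.707]
ft_force: [0.7, 0.7, 0.2]
grip_width: 0.0639
clock: 43.32
eef_pos: [0.5428, -0.0111, 0.1501]
tool_rot: [0.707, -0.0, 0.0, -0.707]
ft_force: [0.5, 0.0, -0.7]
grip_width: 0.0643
t 43.38 tcp [ 0.5428 -0.011   0.15  ] q [-0.02   0.372 -0.028  1.17   0.    -0.019] F [-0.  -0.7 -0.3] w 0.0637
[[ 1.    -0.     0.001]
 [-0.001  0.     1.   ]
 [-0.    -1.     0.   ]]
row [0.14, 1.76, 0.03, -0.0, -0.06, -0.0] rows>= 1.0 jaw cur 1.57 -> 1.58
```

View pics/c26.png

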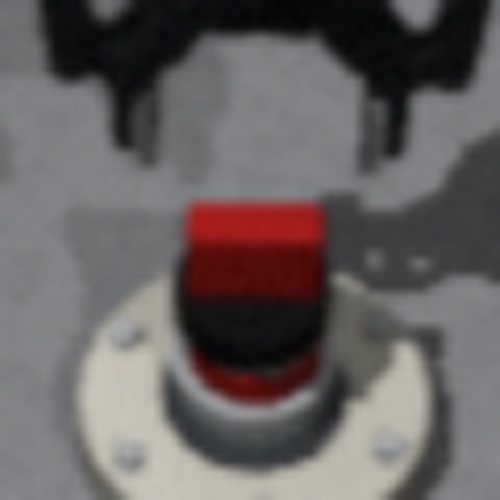

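```bash
python3 -m handwheel '[[0.14,0.5,0.03,0,0,0],[0.14,1,0.03,0,0,0],[0.14,1.5,0.03,0,0,0],[0.14,1.76,0.03,0,0,0],[0.14,1.76,0.03,0,0,0]]'; python3 -m handwheel '[[0,0,0,0,0,0],[0,0,0,0,0,0],[0,0,0,0,0,0],[0,0,0,0,0,0],[0,0,0,0,0,0]]' 0; python3 - <<'E'
from h import *
o=obs();print(o["ft_torque"])
E
```

```text
clock: 44.0
eef_pos: [0.5457, -0.0103, 0.1051]
tool_rot: [-0.707, 0.001, 0.0, 0.707]
ft_force: [-0.2, 0.1, 0.5]
grip_width: 0.0641
clock: 44.62
eef_pos: [0.5468, -0.0106, 0.1066]
tool_rot: [0.707, 0.0, 0.001, -0.707]
ft_force: [-0.7, -2.0, 4.1]
grip_width: 0.0436
t 44.62 tcp [ 0.5468 -0.0106  0.1066] q [-1.90e-02  4.15e-01 -8.40e-02  1.07e+00 -1.00e-03 -1.80e-02] F [-0.7 -2.   4.1] w 0.0436
[[ 1.     0.001  0.001]
 [-0.001 -0.001  1.   ]
 [ 0.001 -1.    -0.001]]
[-0.51036249  0.05190897  0.00343924]
```

```bash
python3 -m handwheel '[[0,0,0,0,0,0],[0,0,0,0,0.9,0],[0,0,0,0,1.9,0],[0,0,0,0,2.9,0],[0,0,0,0,3.9,0]]' 0.5; python3 -m handwheel '[[0,0,0,0,1,0],[0,0,0,0,2,0],[0,0,0,0,3,0],[0,0,0,0,4,0],[0,0,0,0,5,0]]'; python3 - <<'E'
from h import *
o=obs();plan([.546,-.0103,.106],.012)
E
```

```text
clock: 45.25
eef_pos: [0.5458, -0.0097, 0.1053]
tool_rot: [-0.666, 0.239, -0.238, 0.666]
ft_force: [-0.4, -0.2, 0.2]
grip_width: 0.0643
clock: 45.88
eef_pos: [0.5458, -0.0097, 0.1053]
tool_rot: [0.503, -0.498, 0.497, -0.503]
ft_force: [0.3, -0.3, -0.0]
grip_width: 0.0641
t 45.88 tcp [ 0.5458 -0.0097  0.1053] q [-1.800e-02  4.170e-01 -8.600e-02  1.070e+00  1.000e-03  1.541e+00] F [ 0.3 -0.3 -0. ] w 0.0641
[[ 0.011 -0.001  1.   ]
 [-1.     0.001  0.011]
 [-0.001 -1.    -0.001]]
row [0.02, -0.03, 0.01, 0.01, -0.01, -0.01] rows>= 1.0 jaw cur 0.011 -> 0.012
```

```bash
python3 -m handwheel '[[0,0,0,0,0,0],[0,0,0,0,0,0],[0,0,0,0,0,0],[0,0,0,0,0,0],[0,0,0,0,0,0]]' -0.4; python3 -m handwheel '[[0,0,0,0,0,0],[0,0,0,0,0,0],[0,0,0,0,0,0],[0,0,0,0,0,0],[0,0,0,0,0,0]]' -0.75; python3 - <<'E'
from h import *
o=obs();print(o["ft_torque"])
E
```

```text
clock: 46.5
eef_pos: [0.5464, -0.0103, 0.1061]
tool_rot: [-0.504, 0.496, -0.496, 0.504]
ft_force: [0.3, 0.5, -0.3]
grip_width: 0.0256
clock: 47.12
eef_pos: [0.5472, -0.0103, 0.1066]
tool_rot: [-0.504, 0.495, -0.496, 0.505]
ft_force: [3.1, -0.4, 3.8]
grip_width: 0.015
t 47.12 tcp [ 0.5472 -0.0103  0.1066] q [-0.019  0.416 -0.084  1.069 -0.     1.535] F [ 3.1 -0.4  3.8] w 0.015
[[ 0.016  0.002  1.   ]
 [-1.    -0.     0.016]
 [ 0.    -1.     0.002]]
[-0.10991737 -0.64458907  0.02450468]
```

```bash
python3 -m handwheel '[[0,0,-0.04,0,0,0],[0,0,-0.08,0,0,0],[0,0,-0.08,0,0,0],[0,0,-0.08,0,0,0],[0,0,-0.08,0,0,0]]'; python3 - <<'E'
from h import *
o=obs();print(o["ft_torque"])
E
python3 -m handwheel '[[0,0,0,0,0,0],[0,0,0,0,0,0],[0,0,0,0,0,0],[0,-0.6,0,0,0,0],[0,-1.5,0,0,0,0]]' -0.1
python3 -m handwheel '[[0,-1,0,0,0,0],[0,-2.5,-0.5,0,0,0],[0,-3,-2,0,0,0],[0,-3,-4,0,0,0],[0,-3,-6,0,0,0]]'
python3 - <<'E'
from h import *
obs()
s=snap("scene","24");c=snap("top","24")
im=[255*(np.clip(k/255.,0,1)**.6) for k in (s["color"][185:245,300:360],c["color"][233:293,282:342])]
cv2.imwrite("pics/c27.png",np.hstack([cv2.resize(i.astype(np.uint8),(400,400),interpolation=cv2.INTER_CUBIC)[:,:,::-1] for i in im]))
for n,cam,(u0,u1,v0,v1),th in (("top",c,(290,335,240,285),110),("scene",s,(310,350,195,222),130)):
  for tag in (cam,load(n+"22")):
    h=cv2.cvtColor(tag["color"],cv2.COLOR_RGB2HSV).astype(int)[v0:v1,u0:u1]
    m=((h[...,0]<10)|(h[...,0]>170))&(h[...,1]>110)&(h[...,2]>th)
    ys,xs=np.nonzero(m); p=(xs.mean()+u0,ys.mean()+v0)
    W=ray(tag,np.c_[xs+u0,ys+v0].astype(float),.13)
    print(n,np.round(p,2),ray(tag,[p],.13).round(4),"exp",proj(tag,[[.5457,-.0103,.13]]).round(2),"ext",np.ptp(W,axis=0).round(4))
E
```

```text
clock: 47.75
eef_pos: [0.545, -0.0103, 0.1065]
tool_rot: [-0.504, 0.495, -0.496, 0.505]
ft_force: [4.1, 0.3, 5.6]
grip_width: 0.0148
t 47.75 tcp [ 0.545  -0.0103  0.1065] q [-0.019  0.412 -0.09   1.067  0.     1.535] F [4.1 0.3 5.6] w 0.0148
[[ 0.017  0.002  1.   ]
 [-1.     0.     0.017]
 [-0.    -1.     0.002]]
[ 0.03849377 -0.91623    -0.00566466]
clock: 48.38
eef_pos: [0.5436, -0.0103, 0.1439]
tool_rot: [0.505, -0.496, 0.495, -0.504]
ft_force: [0.2, -1.0, 0.8]
grip_width: 0.0386
clock: 49.0
eef_pos: [0.3932, -0.0128, 0.2197]
tool_rot: [-0.504, 0.495, -0.496, 0.505]
ft_force: [-0.1, -0.2, 0.3]
grip_width: 0.0384
t 49.0 tcp [ 0.3932 -0.0128  0.2197] q [-0.033  0.034 -0.269  1.266 -0.     1.522] F [-0.1 -0.2  0.3] w 0.0384
[[ 0.016  0.002  1.   ]
 [-1.    -0.     0.016]
 [ 0.    -1.     0.002]]
top [311.44 259.65] [[ 0.5433 -0.0107  0.13  ]] exp [[311.21 258.35]] ext [0.0149 0.0423 0.    ]
top [311.88 257.47] [[ 0.5473 -0.0115  0.13  ]] exp [[311.21 258.35]] ext [0.0131 0.0423 0.    ]
scene [330.09 204.68] [[ 0.547  -0.0124  0.13  ]] exp [[330.91 204.32]] ext [0.0136 0.0397 0.    ]
scene [329.89 206.  ] [[ 0.5514 -0.0128  0.13  ]] exp [[330.91 204.32]] ext [0.0146 0.0396 0.    ]
```

View pics/c27.png

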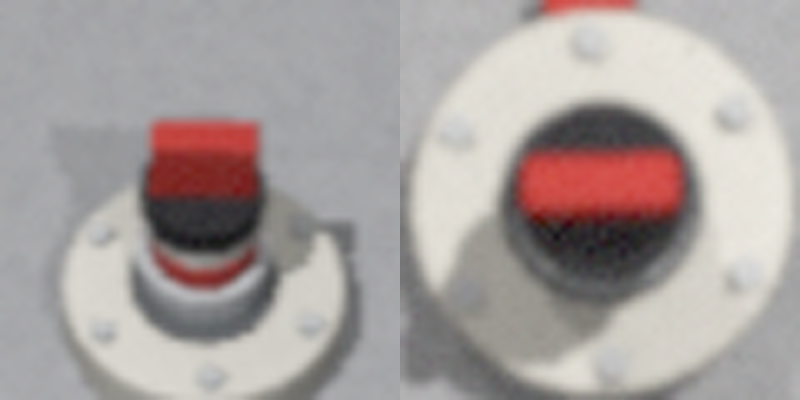

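```bash
python3 - <<'E'
from h import *
plan([.5475,-.0103,.15],.016)
E
python3 -m handwheel '[[0,0,1.8,0,0,0],[0,0.8,3.8,0,0,0],[0,1.8,5.4,0,0,0],[-0.1,2.6,6.1,0,0,0],[-0.2,2.7,6.15,0,0,0]]'; python3 -m handwheel '[[0,0,0,0,0,0],[0,0,0,0,0,0],[0,0,0,0,0,0],[0,0,0,0,0,0],[0,0,0,0,0,0]]'; python3 - <<'E'
from h import *
obs();plan([.5475,-.0103,.106],.016)
E
```

```text
row [0.0, 2.73, 6.36, 0.02, 0.0, -0.0] rows>= 3.0 jaw cur 0.016 -> 0.016
clock: 49.72
eef_pos: [0.5484, -0.0052, 0.1496]
tool_rot: [0.505, -0.497, 0.495, -0.503]
ft_force: [0.5, 0.1, 0.6]
grip_width: 0.0386
clock: 50.35
eef_pos: [0.548, -0.0053, 0.1514]
tool_rot: [-0.504, 0.496, -0.496, 0.504]
ft_force: [-0.4, -1.0, 0.6]
grip_width: 0.0389
t 50.35 tcp [ 0.548  -0.0053  0.1514] q [-0.01   0.38  -0.013  1.177 -0.     1.545] F [-0.4 -1.   0.6] w 0.0389
[[ 0.016  0.001  1.   ]
 [-1.    -0.     0.016]
 [ 0.    -1.     0.001]]
row [0.2, 1.81, -0.02, -0.0, 0.0, 0.0] rows>= 1.0 jaw cur 0.016 -> 0.016
```

```bash
python3 -m handwheel '[[0.2,0.5,-0.02,0,0,0],[0.2,1,-0.02,0,0,0],[0.2,1.5,-0.02,0,0,0],[0.2,1.8,-0.02,0,0,0],[0.2,1.8,-0.02,0,0,0]]';python3 -m handwheel '[[0,0,0,0,0,0],[0,0,0,0,0,0],[0,0,0,0,0,0],[0,0,0,0,0,0],[0,0,0,0,0,0]]' -0.75; python3 - <<'E'
from h import *
o=obs();print(o["ft_torque"])
E
```

```text
clock: 50.98
eef_pos: [0.5469, -0.0102, 0.105]
tool_rot: [0.505, -0.496, 0.495, -0.504]
ft_force: [-0.1, 0.8, -0.5]
grip_width: 0.0383
clock: 51.6
eef_pos: [0.5478, -0.0103, 0.1066]
tool_rot: [-0.504, 0.496, -0.496, 0.504]
ft_force: [-2.5, 0.1, 4.7]
grip_width: 0.0147
t 51.6 tcp [ 0.5478 -0.0103  0.1066] q [-0.019  0.418 -0.081  1.071  0.     1.536] F [-2.5  0.1  4.7] w 0.0147
[[ 0.016  0.001  1.   ]
 [-1.    -0.     0.016]
 [ 0.    -1.     0.001]]
[-0.03623597  0.4642193  -0.00591831]
```

```bash
python3 -m handwheel '[[0,0,-0.02,0,0,0],[0,0,-0.02,0,0,0],[0,0,-0.02,0,0,0],[0,-0.6,-0.02,0,0,0],[0,-1.5,-0.02,0,0,0]]' -0.1
python3 -m handwheel '[[0,-1,0,0,0,0],[0,-2.5,-0.5,0,0,0],[0,-3,-2,0,0,0],[0,-3,-4,0,0,0],[0,-3,-6,0,0,0]]'
python3 - <<'E'
from h import *
obs()
s=snap("scene","25");c=snap("top","25")
im=[255*(np.clip(k/255.,0,1)**.6) for k in (s["color"][185:245,300:360],c["color"][233:293,282:342])]
cv2.imwrite("pics/c28.png",np.hstack([cv2.resize(i.astype(np.uint8),(400,400),interpolation=cv2.INTER_CUBIC)[:,:,::-1] for i in im]))
for n,cam,(u0,u1,v0,v1),th in (("top",c,(290,335,240,285),110),("scene",s,(310,350,195,222),130)):
    h=cv2.cvtColor(cam["color"],cv2.COLOR_RGB2HSV).astype(int)[v0:v1,u0:u1]
    m=((h[...,0]<10)|(h[...,0]>170))&(h[...,1]>110)&(h[...,2]>th)
    ys,xs=np.nonzero(m); p=(xs.mean()+u0,ys.mean()+v0)
    print(n,np.round(p,2),ray(cam,[p],.13).round(4))
E
```

```text
clock: 52.22
eef_pos: [0.5467, -0.0103, 0.1441]
tool_rot: [0.504, -0.496, 0.496, -0.504]
ft_force: [0.9, -0.2, 0.2]
grip_width: 0.0387
clock: 52.85
eef_pos: [0.3962, -0.0128, 0.2198]
tool_rot: [-0.504, 0.495, -0.496, 0.505]
ft_force: [0.2, 0.0, 0.4]
grip_width: 0.0386
t 52.85 tcp [ 0.3962 -0.0128  0.2198] q [-0.032  0.04  -0.263  1.266 -0.     1.522] F [0.2 0.  0.4] w 0.0386
[[ 0.016  0.002  1.   ]
 [-1.    -0.     0.016]
 [ 0.    -1.     0.002]]
top [311.56 258.49] [[ 0.5455 -0.011   0.13  ]]
scene [329.74 205.53] [[ 0.5498 -0.0133  0.13  ]]
```

View pics/c28.png

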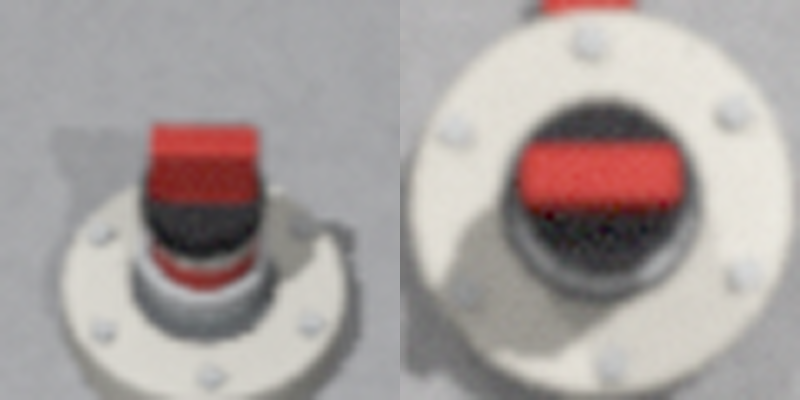

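```bash
python3 -m handwheel '[[0,0,1.2,0,-1,0],[0,0.5,2.4,0,-2,0],[0,1,3.6,0,-3,0],[0,1.5,4.8,0,-4,0],[0,2,5.8,0,-5,0]]' 0.5; python3 - <<'E'
from h import *
plan([.547,-.0085,.15],1.587)
E
```

```text
clock: 53.58
eef_pos: [0.5445, -0.0103, 0.1689]
tool_rot: [-0.667, 0.234, -0.235, 0.667]
ft_force: [0.0, 0.3, -0.2]
grip_width: 0.0637
row [0.03, 0.76, 0.12, -0.0, -3.97, 0.01] rows>= 4.0 jaw cur 0.895 -> 1.587
```

```bash
python3 -m handwheel '[[0.03,0.1,0.1,0,-1,0],[0.03,0.3,0.1,0,-2,0],[0.03,0.5,0.1,0,-3,0],[0.03,0.7,0.1,0,-3.97,0],[0.03,0.7,0.1,0,-3.97,0]]'; python3 -m handwheel '[[0,0,0,0,0,0],[0,0,0,0,0,0],[0,0,0,0,0,0],[0,0,0,0,0,0],[0,0,0,0,0,0]]'; python3 - <<'E'
from h import *
plan([.547,-.0085,.106],1.587)
E
```

```text
clock: 54.2
eef_pos: [0.5449, -0.0089, 0.1513]
tool_rot: [-0.707, -0.003, 0.003, 0.707]
ft_force: [-0.1, 0.2, -0.1]
grip_width: 0.0639
clock: 54.82
eef_pos: [0.5442, -0.0089, 0.1511]
tool_rot: [0.707, 0.004, -0.004, -0.707]
ft_force: [-0.5, 1.0, -0.3]
grip_width: 0.0639
row [0.11, 1.8, 0.02, 0.0, -0.03, 0.0] rows>= 1.0 jaw cur 1.582 -> 1.587
```

```bash
python3 -m handwheel '[[0.11,0.5,0.02,0,0,0],[0.11,1,0.02,0,0,0],[0.11,1.5,0.02,0,0,0],[0.11,1.8,0.02,0,0,0],[0.11,1.8,0.02,0,0,0]]';python3 -m handwheel '[[0,0,0,0,0,0],[0,0,0,0,0,0],[0,0,0,0,0,0],[0,0,0,0,0,0],[0,0,0,0,0,0]]' 0; python3 - <<'E'
from h import *
o=obs();print(o["ft_torque"])
E
```

```text
clock: 55.45
eef_pos: [0.5463, -0.0084, 0.105]
tool_rot: [-0.707, -0.003, 0.005, 0.707]
ft_force: [0.9, 0.1, -0.6]
grip_width: 0.064
clock: 56.08
eef_pos: [0.5475, -0.0088, 0.1067]
tool_rot: [0.707, 0.004, -0.003, -0.707]
ft_force: [-0.2, -4.2, 5.4]
grip_width: 0.0434
t 56.08 tcp [ 0.5475 -0.0088  0.1067] q [-1.60e-02  4.16e-01 -8.30e-02  1.07e+00 -1.00e-03 -2.60e-02] F [-0.2 -4.2  5.4] w 0.0434
[[ 1.     0.001 -0.011]
 [ 0.011 -0.001  1.   ]
 [ 0.001 -1.    -0.001]]
[-0.79781735  0.09570375 -0.04882479]
```

```bash
python3 -m handwheel '[[0,0,0,0,0,0],[0,0,0,0,0,0],[0,0,0,0,0,0],[0,-0.6,0,0,0,0],[0,-1.5,0,0,0,0]]' 0.5
python3 -m handwheel '[[0,-1.5,0,0,0,0],[-0.5,-3,0,0,0,0],[-2,-3,0,0,0,0],[-4,-3,0,0,0,0],[-6,-3,0,0,0,0]]'
python3 - <<'E'
from h import *
obs()
s=snap("scene","26");c=snap("top","26")
im=[255*(np.clip(k/255.,0,1)**.6) for k in (s["color"][185:245,300:360],c["color"][233:293,282:342])]
cv2.imwrite("pics/c29.png",np.hstack([cv2.resize(i.astype(np.uint8),(400,400),interpolation=cv2.INTER_CUBIC)[:,:,::-1] for i in im]))
for n,cam,(u0,u1,v0,v1),th in (("top",c,(290,335,240,285),110),("scene",s,(310,350,195,222),130)):
    h=cv2.cvtColor(cam["color"],cv2.COLOR_RGB2HSV).astype(int)[v0:v1,u0:u1]
    m=((h[...,0]<10)|(h[...,0]>170))&(h[...,1]>110)&(h[...,2]>th)
    ys,xs=np.nonzero(m); p=(xs.mean()+u0,ys.mean()+v0)
    print(n,np.round(p,2),ray(cam,[p],.13).round(4))
E
```

```text
clock: 56.7
eef_pos: [0.5465, -0.0082, 0.144]
tool_rot: [-0.707, -0.004, 0.005, 0.707]
ft_force: [-0.0, 0.5, -0.0]
grip_width: 0.064
clock: 57.32
eef_pos: [0.3959, -0.0099, 0.2196]
tool_rot: [-0.707, -0.005, 0.003, 0.707]
ft_force: [-0.1, 0.1, 1.3]
grip_width: 0.0641
t 57.33 tcp [ 0.3959 -0.0099  0.2196] q [-0.025  0.039 -0.264  1.266  0.    -0.037] F [-0.1  0.1  1.3] w 0.0641
[[ 1.     0.002 -0.011]
 [ 0.011  0.     1.   ]
 [ 0.002 -1.     0.   ]]
top [310.94 258.52] [[ 0.5454 -0.0098  0.13  ]]
scene [330.5 205.5] [[ 0.5497 -0.0113  0.13  ]]
```

View pics/c29.png

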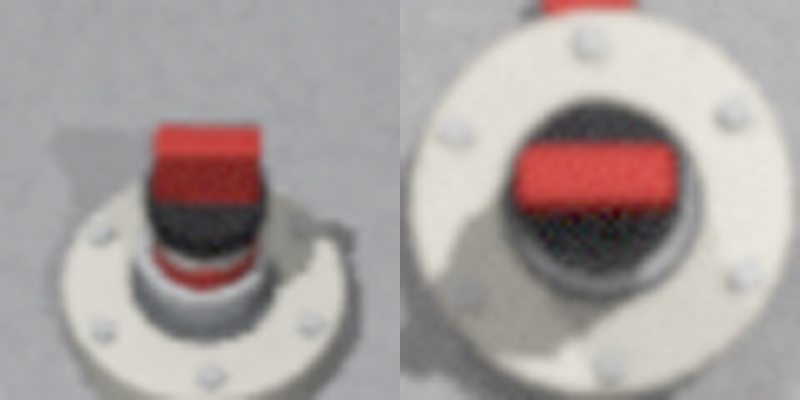

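```bash
python3 - <<'E'
from workcell import bot
print(bot.job_done()); print(bot.get_obs()["clock"])
E
```

```text
the job is handed in; nothing more can be done
None
the job is handed in; nothing more can be done
```

The stirrer bearing is rebuilt and handed in at about 57 s of the 72 s allowed; the hand-in gives no verdict.

**Stack:** I gripped the bearing, spacer and washer each twice, crosswise, to centre them. Each then went down the hub with under 3 N on the wrist, and a picture after each showed it seated.

**Retainer:** I dropped its head through the slot, which the top camera put at about 0.016 rad from world x. I pressed it to about 10 N and turned it about 90°.

**Lock test:** Lifting gently while still gripping, it stopped dead at TCP z 0.1028 m with 5.7 N of pull, so the head is caught under the plate. With the retainer let go, the bearing sat about 1 pixel (roughly 5 mm) lower than before, which matches the locked height.

**Off-centre retainer, corrected:** After the first release both cameras put the handle 2–3 mm off the hub axis and slightly tilted. I nudged it with three re-grips. The last pictures put it within about 1 mm of the axis in x, and about 1–2 mm in y.

**Checks that disagreed or were weak:**
- The two cameras differ by about 4 mm in x at hub height, so I compared the handle with the hub within each view.
- The press force did not give a clear contact height, so I relied on the hard stop in the lift test.
- I did not measure the retainer's upright angle at the end; it looked upright. I did not repeat the lift test after the nudges.

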